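Turn the serving board onto its feet

ROBOT

A 7-joint arm with a two-finger parallel gripper is mounted at the origin on the work surface. World frame = base frame: x ahead of the robot, y to its left, z up, the work surface at z = 0. Lengths are in m, angles in rad, forces in N, time in s.
With the tool pointing down it reaches from about 0.425 to 1.025 m from the base axis. Payload 9.4 kg.
Tool frame: the origin (TCP) lies between the finger pads; the fingertips stand ctrl.tcp_to_tips ahead of it and the grasp point (between the pads) lies 2 mm behind it (ctrl.tcp_to_tips is the distance from the TCP to the fingertips, in m); y points along the fingers, z is the direction in which the jaws open and shut, and the axes are right-handed (so a half turn about y gives the same grasp; the last joint's range is limited). The gripper opens to 85 mm and grips with 20 to 120 N. Pads are 22 mm wide; open, the fingers measure 114 mm over their backs; the gripper's body (76 mm by 85 mm) begins 54 mm behind the grasp point. The pads swing forward as they close: fully open they stand 13 mm farther back than shut.
Start: joints at [1.22, 0.599, -0.003, 1.599, 0.002, 0.943, -0.08], TCP at [0.196, -0.698, 0.248] pointing down, gripper open.
Joint ranges: [-2.57, 2.57], [-0.35, 1.97], [-1.29, 1.29], [0.11, 2.56], [-1.05, 4.19], [0.11, 1.86], [-2.63, 2.63]. Speed limits (rad/s): [2.22, 2.22, 3.01, 3.01, 3.14, 3.14, 3.14].

INTERFACE

Orientations are given as [roll, pitch, yaw] about the fixed x, y, z axes, in that order (R = Rz(yaw) Ry(pitch) Rx(roll)).
In Python, from station import ctrl gives the robot as it stands. The module is installed in compiled form; this text tells all that it offers.
- The arm moves only by the shell command python3 -m jog 'ROWS' [FORCE]. ROWS is text: rows parted by semicolons, each of 7 numbers parted by spaces: the shift along the tool's x, y, z in m, then the turn, a rotation vector about the tool's x, y, z in degrees, then the closure, from -1 (fully open) to 1 (shut). In form: dx dy dz ax ay az grip; .... A call has 1 to 8 rows; each row is the pose to reach, as a shift and turn from the pose commanded when the call began, along the tool's axes at that moment; what a row does not reach only later rows make up. A row lasts 1/12 s, in which the tool goes at most 41.7 mm and 7.16 degrees, less where a joint would pass 70% of its speed; a pose out of reach is approached as far as the arm can. A call with a gripper value outside its range is refused whole. The fingers move at their own pace and stop on an object; FORCE is the grip in N (left out, the last holds). Time passes only in rows, so rows that repeat a pose let the fingers close. It gives the time, the measured TCP pose, the force and the opening at its end, in the units of the state.
- ctrl.get_obs(): the state, without advancing time (a new reading comes with each control period).
- ctrl.snapshot(name): name is "scene" or "top" or "wrist"; returns the picture (480x640x3 uint8, red, green, blue); there is no depth.
- ctrl.get_calibration(name): a dict with "fovy" (degrees; the focal length in pixels is half the picture's height over the tangent of half this angle, whatever the lens; pixels are square), "cx", "cy" (the principal point, pixels), "R" (3x3) and "t" (3): a world point X has camera coordinates R X + t; the wrist camera has in their place "tool_from_camera" (4x4, takes a point from camera to tool coordinates, whose origin is the TCP and whose axes are the tool frame's). Camera axes: x right, y down, z forward; pixel columns grow to the right and rows downward; lengths in m; the calibration is good to about 2 mm. A picture is of the moment at which its call begins: read the wrist's pose just before it. get_calibration takes no time and is no camera call.
- ctrl.job_done(): hands the job in, once; it reports no verdict.
The state is a dict: "clock": time; "joint_positions": joint angles; "dq": joint speeds; "joint_torque": joint torques, N m; "ee_pos": TCP position; "ee_rot": TCP orientation; "contact_force": force on the tool from outside, world axes, zero at the start; "wrist_torque": the same for the moment, N m; "finger_gap": opening from 0.0 (shut) to 1.0 (fully open).
Only numpy, scipy, OpenCV 4.12 (cv2) and the standard library are available. Lean on these libraries where they do the work, as an engineer would, in place of code of your own. Each camera call takes 0.05 s, during which the arm holds its last target.

TASK

Two serving boards lie on the wooden display plinth of the cheese counter; one lies upside down, its four rubber feet in the air. Slide that one part of the way out over the plinth's open edge (the right-hand side as the robot sees it, opposite the small yellow cheese), get under the overhanging end, turn the board over and leave it standing on its feet on the plinth. Leave the other board where it is.

Things in the scene. Friction and masses are not known exactly. Their poses are not given: they have to be found in the camera images.
- board: Pale wood slab 120 (its x) x 170 (y) x 14 mm, loose, 0.2 kg; four black rubber feet 18 mm across, 10 mm high on one face at x = +-42, y = +-40. Origin: slab centre. z points out of the feet's face: up at start, down when done. Starts flat on the plinth, y within 5 deg of the plinth's y, -y end 10-35 mm inside the open edge, +y end 100 mm or more from the back, on either half (plinth x about +-85).
- other_board: The same slab and feet, on the other half of the plinth, but already standing on its feet, which are hidden below it. Origin: slab centre, 17 mm above the plinth's top; z up. Not to be moved.
- plinth: Fixed box of pine planks, 360 (x) x 320 (y) x 90 mm high. Origin: centre of its underside on the table; z up, top at 90 mm. Open edge: its -y side (y = -160 mm), the table before it clear for 100 mm or more. A loose yellow cheese, 76 mm across, 42 mm high, a bystander, stands on top at the middle of the back (x 0, y +115).
Mind the look-alikes: they are no part of the job. Leave any green look-alike of the board alone.

How it is judged:
By the outcome, as a careful person would: the job done as asked, in the order asked, and still so for the second after the job is handed in, with the robot touching nothing.
It also fails if it takes over 66 s, if anything falls off the work surface, if the arm or the gripper's body presses on something with over 40 N, if the wrist force passes 120 N, or if a joint passes its speed limit or range.

## Working session

There is one attempt and no reset: what is moved stays moved. The work goes in short steps, Python scripts to look and compute and a shell command to move; the robot and the scene stay as the last step left them, time stands still between calls to the robot, and variables do not carry over. Pictures are saved under pics/ and viewed, and the job is handed in when it is done.

```bash
mkdir -p pics; python3 - <<'E'
from station import ctrl
import cv2,numpy as np
o=ctrl.get_obs();print(o, ctrl.tcp_to_tips)
for n in("scene","top","wrist"):
    c=ctrl.get_calibration(n);print(n,c)
    cv2.imwrite(f"pics/{n}0.png",ctrl.snapshot(n)[:,:,::-1])
E
```

```text
{'clock': 0.0, 'joint_positions': array([ 1.22032349,  0.6001382 , -0.00254051,  1.60014091,  0.00179106,
        0.94290491, -0.0798099 ]), 'dq': array([-0.00053326,  0.00036501,  0.00208838, -0.00108837,  0.002318  ,
       -0.00037512,  0.00066185]), 'joint_torque': array([ 8.29879245e-04, -7.76459742e+01,  1.56475537e+00, -2.58006245e+01,
        1.23025026e-02,  9.08954185e-03,  1.23551524e-05]), 'ee_pos': array([ 0.19587851, -0.69756606,  0.24740359]), 'ee_rot': array([-1.57237934e+00, -1.39657589e-04, -2.86777860e+00]), 'contact_force': array([ 1.66059351, -0.33172092,  0.2970277 ]), 'wrist_torque': array([-0.00157986,  0.02411999,  0.00935231]), 'finger_gap': 0.9989460052412076} 0.017
scene {'fovy': 46.68508517806725, 'cx': 327.87824033871897, 'cy': 244.82241284487395, 'R': array([[ 0.61272239,  0.79028171,  0.00510764],
       [ 0.60172572, -0.46232152, -0.65129485],
       [-0.51234504,  0.40213633, -0.75880757]]), 't': array([-0.18510011, -0.25564222,  1.38103978])}
top {'fovy': 52.00473023402208, 'cx': 323.7309852297389, 'cy': 245.94427515270303, 'R': array([[ 0.05806877, -0.99830188, -0.00462404],
       [-0.97167658, -0.05545602, -0.22971561],
       [ 0.22906909,  0.01783238, -0.97324681]]), 't': array([-0.1151865 ,  0.46813669,  0.74214693])}
wrist {'fovy': 61.33532846442383, 'cx': 325.2814182191463, 'cy': 236.07034232853113, 'tool_from_camera': array([[ 4.02930195e-04,  9.62149179e-01,  2.72523019e-01,
        -6.97822100e-02],
       [ 4.57770584e-04, -2.72523190e-01,  9.62149106e-01,
        -1.26008821e-01],
       [ 9.99999814e-01, -2.62925905e-04, -5.50251414e-04,
        -1.28820667e-04],
       [ 0.00000000e+00,  0.00000000e+00,  0.00000000e+00,
         1.00000000e+00]])}
```

View pics/scene0.png

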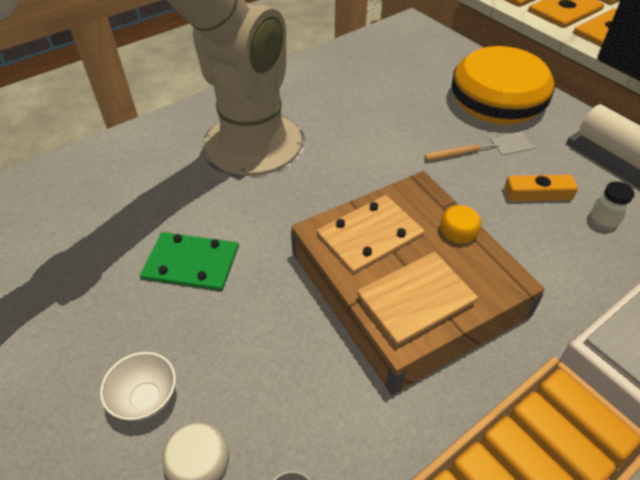

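View pics/top0.png

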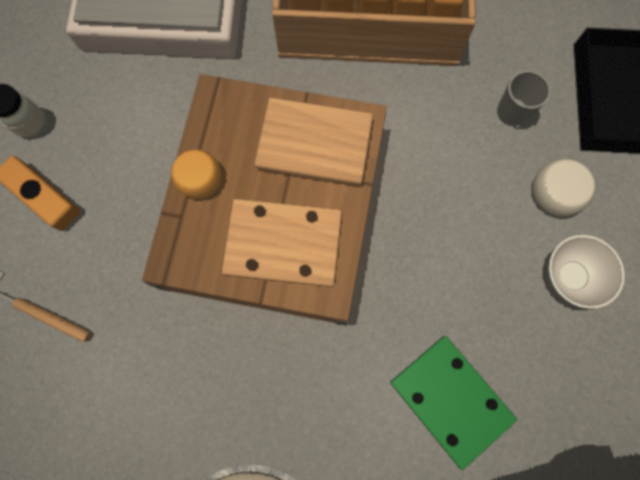

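View pics/wrist0.png

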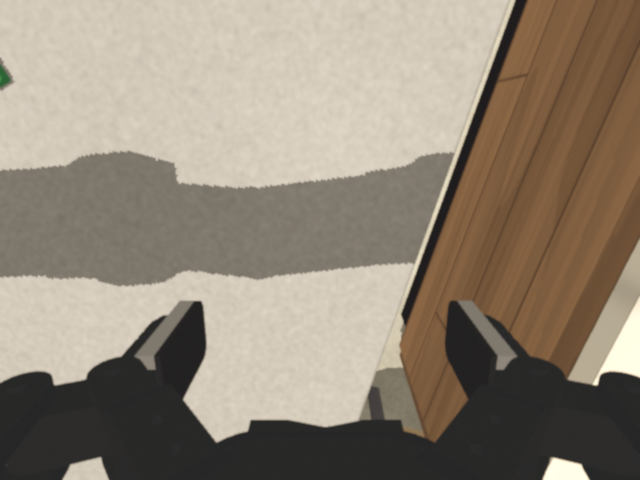

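The picture shows the upside-down board on the near half, with its feet in the top view at about (260,211), (312,216), (252,265) and (306,270). The plain board is on the far half, and the open edge runs from (386,105) to (348,320).

```bash
cat > h.py <<'E'
from station import ctrl
import cv2,numpy as np
def px2w(n,uv,z):
    c=ctrl.get_calibration(n);f=240/np.tan(np.radians(c["fovy"]/2))
    d=np.array([(uv[0]-c["cx"])/f,(uv[1]-c["cy"])/f,1.]);R=np.array(c["R"]);t=np.array(c["t"])
    C=-R.T@t;d=R.T@d;return C+d*(z-C[2])/d[2]
def w2px(n,X):
    c=ctrl.get_calibration(n);f=240/np.tan(np.radians(c["fovy"]/2))
    p=np.array(c["R"])@X+np.array(c["t"]);return np.array([f*p[0]/p[2]+c["cx"],f*p[1]/p[2]+c["cy"]])
E
python3 - <<'E'
from h import *
im=cv2.imread("pics/top0.png")
def dots(n):
    im=cv2.imread(f"pics/{n}0.png");m=(im.max(2)<45).astype(np.uint8)
    k,l,s,c=cv2.connectedComponentsWithStats(m)
    return [(c[i].round(1),s[i,4]) for i in range(1,k) if 40<s[i,4]<300]
for n in("top","scene"):
    for c,a in dots(n): print(n,c,a,px2w(n,c,.112).round(4))
print("plinth");
for uv in[(205,75),(386,105),(348,320),(145,282)]: print(px2w("top",uv,.09).round(4))
print("plinth scene")
for uv in[(423,175),(540,290),(396,375),(292,236)]: print(px2w("scene",uv,.09).round(4))
print("slab")
for uv in[(233,200),(340,207),(333,284),(222,274)]: print(px2w("top",uv,.104).round(4))
print("other")
for uv in[(269,99),(372,110),(362,183),(256,166)]: print(px2w("top",uv,.114).round(4))
print("cheese",px2w("top",(196,174),.13))
cv2.imwrite("pics/crop.png",cv2.resize(im[60:340,130:410],None,fx=2.1,fy=2.1,interpolation=cv2.INTER_CUBIC))
E
```

```text
top [ 30.1 189. ] 232 [0.5248 0.3689 0.112 ]
top [456.9 363.1] 66 [ 0.3009 -0.2874  0.112 ]
top [417.4 397.8] 62 [ 0.2505 -0.2322  0.112 ]
top [491.3 403.9] 75 [ 0.2484 -0.3348  0.112 ]
top [451.7 439.7] 76 [ 0.1983 -0.2799  0.112 ]
scene [567.    3.8] 59 [0.147  1.0031 0.112 ]
scene [59.1 36.8] 81 [-0.5633 -0.2399  0.112 ]
scene [542.8 181. ] 70 [0.5856 0.3318 0.112 ]
plinth
[0.7494 0.1281 0.09  ]
[ 0.7107 -0.1777  0.09  ]
[ 0.3544 -0.1314  0.09  ]
[0.3939 0.1793 0.09  ]
plinth scene
[0.4087 0.1704 0.09  ]
[0.75   0.1244 0.09  ]
[ 0.7169 -0.1873  0.09  ]
[ 0.3807 -0.1479  0.09  ]
slab
[0.5273 0.0557 0.104 ]
[ 0.5254 -0.1105  0.104 ]
[ 0.405  -0.1061  0.104 ]
[0.4106 0.0605 0.104 ]
other
[0.6973 0.0128 0.114 ]
[ 0.687  -0.1532  0.114 ]
[ 0.5627 -0.1422  0.114 ]
[0.5814 0.0234 0.114 ]
cheese [0.55689471 0.11018383 0.13      ]
```

View pics/crop.png

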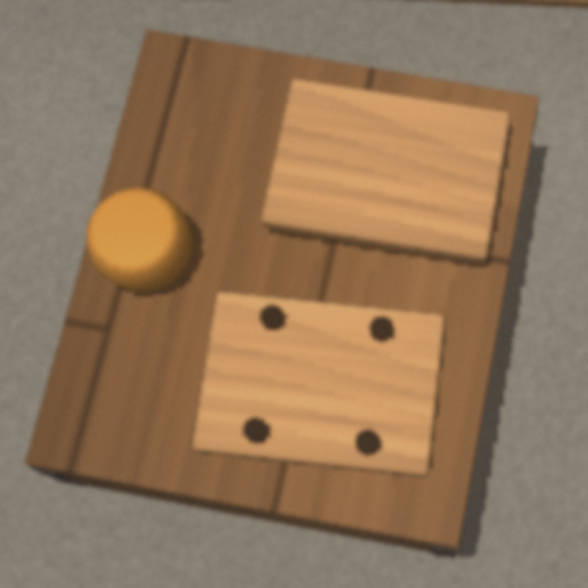

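```bash
python3 - <<'E'
from h import *
from scipy.optimize import least_squares
cr=lambda L:np.array(L)/2.1+np.array([130,60])
def fit(P,sets,x0):
    def w(p,P):
        c,s=np.cos(p[2]),np.sin(p[2]);return np.c_[p[0]+c*P[:,0]-s*P[:,1],p[1]+s*P[:,0]+c*P[:,1],P[:,2]]
    r=lambda p:np.concatenate([(np.array([w2px(n,X) for X in w(p,P[i])])-uv).ravel() for n,i,uv in sets])
    s=least_squares(r,x0);return s.x.round(4),np.abs(s.fun).max().round(2),np.degrees(s.x[2]).round(2)
pl=np.array([[.18,.16,.09],[.18,-.16,.09],[-.18,-.16,.09],[-.18,.16,.09]])
pt=cr([(148,30),(537,97),(458,548),(28,465)]); a=np.arange(4)
ps=np.array([(540,290),(396,375),(292,236),(423,175)])
print("plinth",fit(pl,[("top",a,pt)],[.55,0,.1]),fit(pl,[("top",a,pt),("scene",[0,2,3],ps[[0,2,3]])],[.55,0,.1]))
B=np.array([[.06,.085,.104],[.06,-.085,.104],[-.06,-.085,.104],[-.06,.085,.104],[.042,.04,.114],[.042,-.04,.114],[-.042,-.04,.114],[-.042,.04,.114]])
bt=cr([(218,292),(442,314),(429,473),(194,450),(272,317),(381,328),(368,442),(256,430)])
print("board",fit(B,[("top",np.arange(8),bt)],[.47,0,0]))
print("feetonly",fit(B,[("top",[4,5,6,7],bt[4:])],[.47,0,0]))
fs=np.array([(374,206),(401,232),(367,251),(340,223)])
for uv in fs: print(px2w("scene",uv,.114).round(4))
O=B[:4].copy();O[:,2]=.114
print("other",fit(O,[("top",a,cr([(291,80),(508,113),(490,260),(262,221)]))],[.6,0,0]))
E
```

```text
plinth (array([ 0.5518,  0.0022, -0.1301]), np.float64(1.54), np.float64(-7.46)) (array([ 5.543e-01, -5.000e-04, -1.264e-01]), np.float64(10.4), np.float64(-7.24))
board (array([ 0.4656, -0.0263, -0.0426]), np.float64(1.54), np.float64(-2.44))
feetonly (array([ 0.4651, -0.0263, -0.0478]), np.float64(0.24), np.float64(-2.74))
[0.4321 0.0116 0.114 ]
[0.514 0.007 0.114]
[ 0.5106 -0.0731  0.114 ]
[ 0.4271 -0.0687  0.114 ]
other (array([ 0.6309, -0.0647, -0.1065]), np.float64(1.49), np.float64(-6.1))
```

```bash
cat >> h.py <<'E'
from scipy.spatial.transform import Rotation as Ro
def pose():
    o=ctrl.get_obs();return np.array(o["ee_pos"]),Ro.from_euler("xyz",o["ee_rot"]),o
def axes(y,z):  # tool y and z directions in world -> rotation
    y=np.array(y,float);y/=np.linalg.norm(y);z=np.array(z,float);z-=y*(z@y);z/=np.linalg.norm(z)
    return Ro.from_matrix(np.c_[np.cross(y,z),y,z])
def rel(p,R=None):
    a,A,o=pose();R=A if R is None else R
    print("shift",(A.inv().apply(np.array(p)-a)).round(4),"rv",np.degrees((A.inv()*R).as_rotvec()).round(2))
def log():
    import json
    a,A,o=pose()
    open("log.jsonl","a").write(json.dumps({k:np.array(o[k]).tolist() for k in("clock","joint_positions","ee_pos","ee_rot")})+"\n")
    print("t",round(float(o["clock"]),2),"p",a.round(4),"y",A.apply([0,1,0]).round(3),"z",A.apply([0,0,1]).round(3),"F",np.round(o["contact_force"],1),"gap",round(float(o["finger_gap"]),3),"q",np.round(o["joint_positions"],3))
E
python3 - <<'E'
from h import *
log()
rel([.50,-.33,.25],axes([0,0,-1],[.999,-.047,0]))
E
```

```text
t 0.15 p [ 0.1959 -0.6977  0.2476] y [-0.     0.001 -1.   ] z [ 0.271 -0.963 -0.001] F [-0.2 -0.2  0.8] gap 0.999 q [ 1.22   0.6   -0.003  1.6    0.002  0.943 -0.08 ]
shift [-0.3922 -0.0021 -0.2717] rv [ 7.000e-02 -7.161e+01 -4.000e-02]
```

```bash
python3 -m jog '-0.04 0 -0.027 0 -6 0 0;-0.078 0 -0.054 0 -13 0 0;-0.115 0 -0.08 0 -20 0 0;-0.15 0 -0.105 0 -27 0 0;-0.185 0 -0.13 0 -34 0 0;-0.22 0 -0.153 0 -41 0 0;-0.255 0 -0.177 0 -48 0 0;-0.29 0 -0.2 0 -54 0 0'; python3 - <<'E'
from h import *
log()
rel([.471,.083,.20],axes([0,0,-1],[.999,-.047,0]))
E
```

```text
clock: 0.82
ee_pos: [0.4095, -0.4397, 0.2483]
ee_rot: [-1.571, -0.0, -1.919]
contact_force: [0.8, -0.1, -0.6]
finger_gap: 0.502
t 0.82 p [ 0.4095 -0.4397  0.2483] y [-0. -0. -1.] z [ 0.94  -0.341 -0.   ] F [ 0.8 -0.1 -0.6] gap 0.502 q [ 0.926  0.463 -0.286  1.88   0.173  0.822  0.202]
shift [-0.5123  0.0483 -0.1207] rv [ 1.000e-02 -1.727e+01  1.000e-02]
```

```bash
python3 -m jog '-0.04 0 0 0 -3 0 0;-0.08 0 0 0 -6 0 0;-0.12 0 0 0 -9 0 0;-0.16 0 0 0 -12 0 0;-0.2 0 -0.01 0 -15 0 0;-0.24 0 -0.03 0 -17 0 0;-0.28 0 -0.05 0 -17 0 0;-0.32 0 -0.07 0 -17 0 0'; python3 - <<'E'
from h import *
log()
rel([.471,.086,.20],axes([0,0,-1],[.999,-.047,0]))
E
```

```text
clock: 1.48
ee_pos: [0.4546, -0.1243, 0.2481]
ee_rot: [-1.571, 0.0, -1.629]
contact_force: [0.5, 0.6, -0.2]
finger_gap: 0.502
t 1.48 p [ 0.4546 -0.1243  0.2481] y [-0.  0. -1.] z [ 0.998 -0.058 -0.   ] F [ 0.5  0.6 -0.2] gap 0.502 q [ 0.481  0.325 -0.429  2.145  0.205  0.71  -0.142]
shift [-0.2109  0.0482  0.0043] rv [ 0.01 -0.61 -0.01]
```

```bash
python3 -m jog '-0.04 0 0 0 -0.6 0 0;-0.08 0 0 0 -0.6 0 0;-0.12 0 0.002 0 -0.6 0 0;-0.16 0.0 0.004 0 -0.6 0 0;-0.195 0.02 0.004 0 -0.6 0 0;-0.211 0.05 0.004 0 -0.6 0 0;-0.211 0.07 0.004 0 -0.6 0 0;-0.211 0.09 0.004 0 -0.6 0 0'; python3 - <<'E'
from h import *
log()
for n in("scene","wrist"):
    cv2.imwrite(f"pics/{n}1.png",ctrl.snapshot(n)[:,:,::-1])
E
```

```text
clock: 2.15
ee_pos: [0.4711, 0.086, 0.1571]
ee_rot: [-1.571, 0.0, -1.615]
contact_force: [1.0, -1.0, -0.2]
finger_gap: 0.502
t 2.15 p [0.4711 0.086  0.1571] y [-0.     0.001 -1.   ] z [ 0.999 -0.044 -0.   ] F [ 1.  -1.  -0.2] gap 0.502 q [-0.017  0.476 -0.385  2.221  0.363  0.503 -0.729]
```

View pics/wrist1.png

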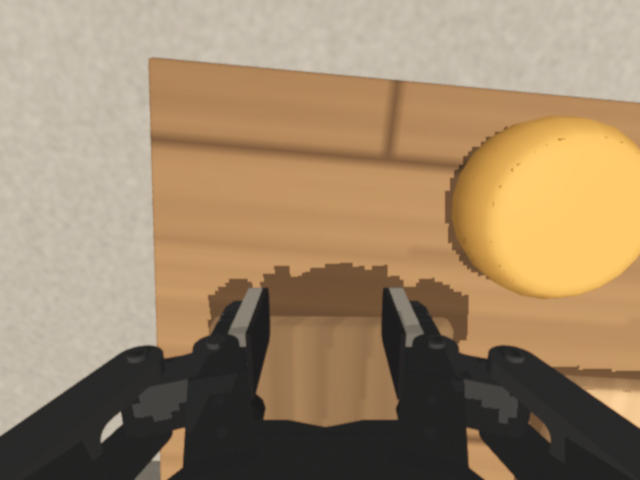

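View pics/scene1.png

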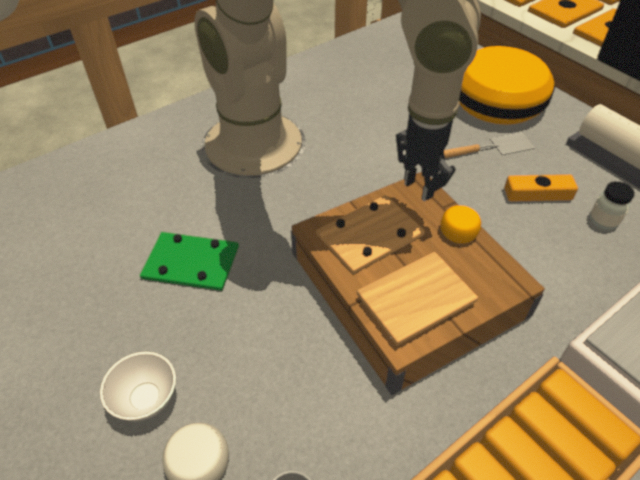

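The wrist view shows the board's back edge at row ~317 and its right corner at about (452,318). The fingers appear behind it, and the cheese is clear at upper right.

```bash
cat >> h.py <<'E'
def wpx(uv,z,P=None):
    a,A,o=pose() if P is None else P
    c=ctrl.get_calibration("wrist");f=240/np.tan(np.radians(c["fovy"]/2));T=np.array(c["tool_from_camera"])
    d=A.apply(T[:3,:3]@np.array([(uv[0]-c["cx"])/f,(uv[1]-c["cy"])/f,1.]));C=a+A.apply(T[:3,3])
    return C+d*(z-C[2])/d[2]
E
python3 - <<'E'
from h import *
for uv in[(275,317),(380,317),(452,318)]: print(wpx(uv,.104).round(4))
for uv in[(150,58),(155,300),(396,80)]: print("pl",wpx(uv,.09).round(4))
print("cheese",wpx((545,205),.13).round(4))
E
```

```text
[0.4449 0.0638 0.104 ]
[0.4957 0.0615 0.104 ]
[0.5304 0.0595 0.104 ]
pl [0.3977 0.184  0.09  ]
pl [0.3813 0.069  0.09  ]
pl [0.5055 0.1699 0.09  ]
cheese [0.5557 0.1193 0.13  ]
```

```bash
python3 -m jog '0.002 0.02 0 0 0 0 0;0.002 0.037 0 0 0 0 0;0.002 0.042 0 0 0 0 0;0.002 0.044 0 0 0 0 0;0.002 0.046 0 0 0 0 0;0.002 0.048 0 0 0 0 0;0.002 0.048 0 0 0 0 0' ; python3 - <<'E'
from h import *
log()
E
```

```text
clock: 2.83
ee_pos: [0.4716, 0.0823, 0.1109]
ee_rot: [-1.57, 0.0, -1.618]
contact_force: [-0.3, 0.0, -0.3]
finger_gap: 0.501
t 2.83 p [0.4716 0.0823 0.1109] y [ 0.001  0.    -1.   ] z [ 0.999 -0.048  0.001] F [-0.3  0.  -0.3] gap 0.501 q [-0.072  0.552 -0.308  2.259  0.438  0.384 -0.793]
```

```bash
python3 -m jog '0 0.002 0 0 0 0 0;0 0.004 0 0 0 0 0;0 0.005 0 0 0 0 0;0 0.005 0 0 0 0 0' ; python3 -m jog '0 0.001 0 0 0 0 0;0 0.002 0 0 0 0 0;0 0.002 0 0 0 0 0'; python3 - <<'E'
from h import *
log()
for n in("scene","wrist"):
    cv2.imwrite(f"pics/{n}2.png",ctrl.snapshot(n)[:,:,::-1])
im=cv2.imread("pics/scene2.png")[150:290,290:500]; cv2.imwrite("pics/s2c.png",cv2.resize(im,None,fx=3.5,fy=3.5,interpolation=cv2.INTER_CUBIC))
E
```

```text
clock: 3.17
ee_pos: [0.4713, 0.0823, 0.1053]
ee_rot: [-1.571, -0.0, -1.618]
contact_force: [-0.0, -0.5, 0.2]
finger_gap: 0.5
clock: 3.42
ee_pos: [0.4713, 0.0823, 0.1051]
ee_rot: [-1.569, -0.001, -1.618]
contact_force: [-5.6, -1.7, 32.9]
finger_gap: 0.502
t 3.42 p [0.4713 0.0823 0.1051] y [ 0.002 -0.001 -1.   ] z [ 0.999 -0.047  0.002] F [-5.6 -1.7 32.9] gap 0.502 q [-0.083  0.561 -0.295  2.264  0.448  0.368 -0.803]
```

View pics/s2c.png

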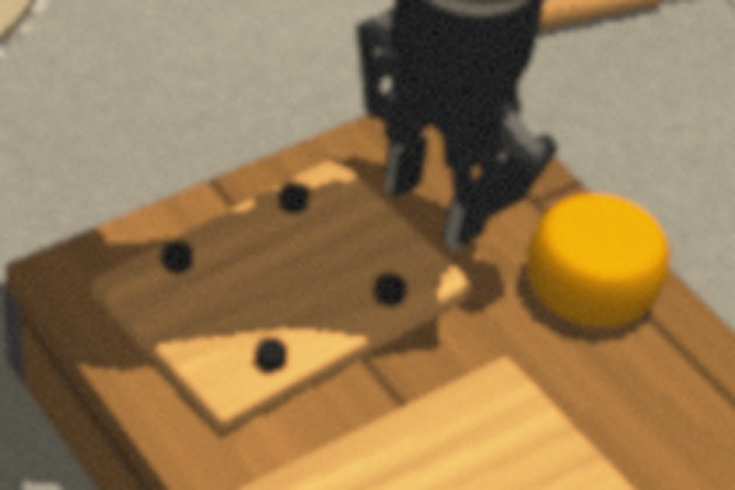

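```bash
python3 -m jog '0 -0.008 0 0 0 0 0;0 -0.008 0 0 0 0 0;0.008 -0.008 0 0 0 0 0;0.016 -0.008 0 0 0 0 0;0.026 -0.008 0 0 0 0 0;0.036 -0.008 0 0 0 0 0;0.046 -0.008 0 0 0 0 0;0.050 -0.008 0 0 0 0 0' ; python3 - <<'E'
from h import *
log()
cv2.imwrite(f"pics/top3.png",ctrl.snapshot("top")[:,:,::-1])
im=cv2.imread("pics/top3.png")[60:340,130:410];cv2.imwrite("pics/t3c.png",cv2.resize(im,None,fx=2.1,fy=2.1,interpolation=cv2.INTER_CUBIC))
E
```

```text
clock: 4.18
ee_pos: [0.4685, 0.0301, 0.111]
ee_rot: [-1.572, -0.001, -1.62]
contact_force: [-0.3, 1.1, 0.1]
finger_gap: 0.501
t 4.18 p [0.4685 0.0301 0.111 ] y [-0.001 -0.001 -1.   ] z [ 0.999 -0.049 -0.001] F [-0.3  1.1  0.1] gap 0.501 q [ 0.04   0.546 -0.316  2.278  0.456  0.376 -0.709]
```

View pics/t3c.png

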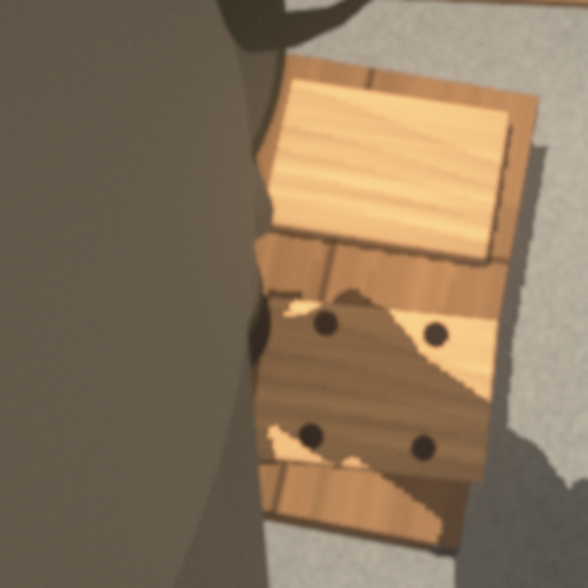

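```bash
python3 -m jog '0.010 0 0 0 0 0 0;0.020 0 0 0 0 0 0;0.03 0 0 0 0 0 0;0.038 0 0 0 0 0 0;0.044 0 0 0 0 0 0;0.049 0 0 0 0 0 0;0.053 0 0 0 0 0 0;0.053 0 0 0 0 0 0' ; python3 - <<'E'
from h import *
log()
cv2.imwrite(f"pics/top4.png",ctrl.snapshot("top")[:,:,::-1])
im=cv2.imread("pics/top4.png")[60:340,130:410];cv2.imwrite("pics/t4c.png",cv2.resize(im,None,fx=2.1,fy=2.1,interpolation=cv2.INTER_CUBIC))
E
```

```text
clock: 4.9
ee_pos: [0.4663, -0.0215, 0.1112]
ee_rot: [-1.571, -0.0, -1.619]
contact_force: [-0.8, 0.2, -0.3]
finger_gap: 0.501
t 4.9 p [ 0.4663 -0.0215  0.1112] y [-0. -0. -1.] z [ 0.999 -0.048 -0.   ] F [-0.8  0.2 -0.3] gap 0.501 q [ 0.159  0.545 -0.328  2.283  0.473  0.376 -0.617]
```

View pics/t4c.png

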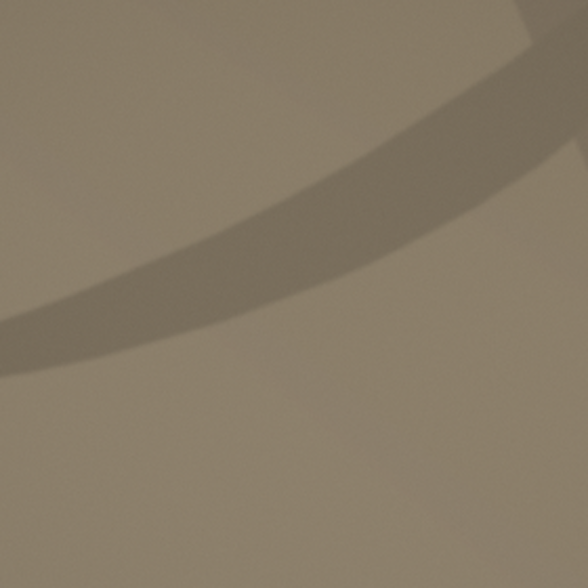

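```bash
python3 -m jog '-0.012 0 0 0 0 0 0;-0.012 -0.04 0 0 0 0 0;-0.012 -0.08 0 0 0 0 0;-0.012 -0.12 0 0 0 0 -1;0.0 -0.16 0.0 0 0 0 -1;0.04 -0.18 0.0 0 0 0 -1;0.08 -0.19 0.0 0 0 0 -1;0.12 -0.19 0.01 0 0 0 -1' ; python3 - <<'E'
from h import *
log()
for n in("scene","top"):
    cv2.imwrite(f"pics/{n}5.png",ctrl.snapshot(n)[:,:,::-1])
E
```

```text
clock: 5.62
ee_pos: [0.4699, -0.1397, 0.3043]
ee_rot: [-1.567, -0.002, -1.616]
contact_force: [1.2, -1.0, -0.5]
finger_gap: 1.001
t 5.62 p [ 0.4699 -0.1397  0.3043] y [ 0.004 -0.002 -1.   ] z [ 0.999 -0.045  0.004] F [ 1.2 -1.  -0.5] gap 1.001 q [ 0.579  0.283 -0.512  2.037  0.184  0.86  -0.081]
```

```bash
python3 -m jog '0.04 0 0 0 0 0 -1;0.08 0 0.01 0 5 0 -1;0.12 0 0.02 0 10 0 -1;0.16 0 0.02 0 15 0 -1;0.2 0 0.02 0 20 0 -1;0.24 0 0.02 0 25 0 -1;0.28 0 0.02 0 30 0 -1;0.3 0 0.02 0 35 0 -1' ; python3 - <<'E'
from h import *
log()
for n in("scene","top"):
    cv2.imwrite(f"pics/{n}6.png",ctrl.snapshot(n)[:,:,::-1])
im=cv2.imread("pics/top6.png")[60:340,130:410];cv2.imwrite("pics/t6c.png",cv2.resize(im,None,fx=2.1,fy=2.1,interpolation=cv2.INTER_CUBIC))
E
```

```text
clock: 6.38
ee_pos: [0.4749, -0.4441, 0.3005]
ee_rot: [-1.571, -0.002, -2.237]
contact_force: [-0.6, -0.3, -0.0]
finger_gap: 1.003
t 6.38 p [ 0.4749 -0.4441  0.3005] y [-0.001 -0.001 -1.   ] z [ 0.786 -0.618 -0.   ] F [-0.6 -0.3 -0. ] gap 1.003 q [ 0.837  0.469 -0.258  1.713  0.142  0.977 -0.14 ]
```

View pics/t6c.png

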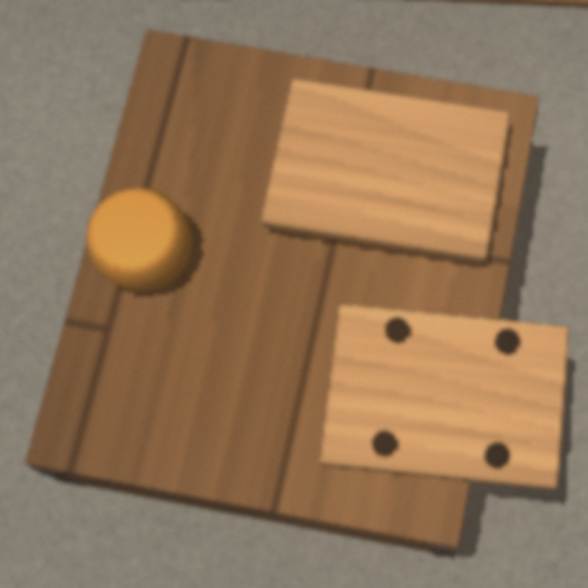

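View pics/scene6.png

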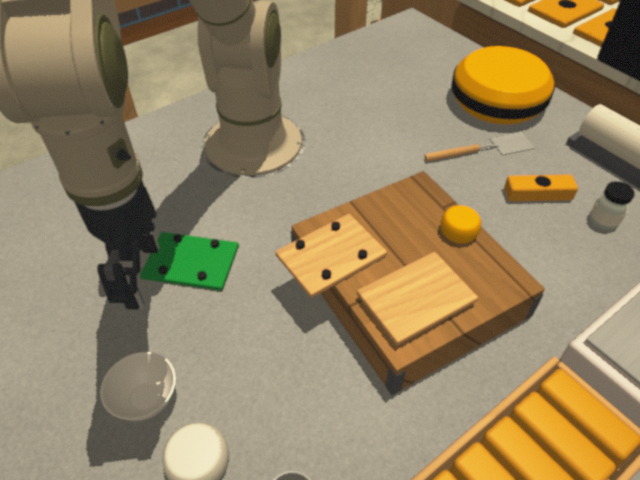

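```bash
python3 - <<'E'
from h import *
from scipy.optimize import least_squares
cr=lambda L:np.array(L)/2.1+np.array([130,60])
B=np.array([[.06,.085,.104],[.06,-.085,.104],[-.06,-.085,.104],[-.06,.085,.104],[.042,.04,.114],[.042,-.04,.114],[-.042,-.04,.114],[-.042,.04,.114]])
bt=cr([(339,306),(568,327),(557,487),(321,463),(397,329),(508,341),(497,455),(385,443)])
def w(p):
    c,s=np.cos(p[2]),np.sin(p[2]);return np.c_[p[0]+c*B[:,0]-s*B[:,1],p[1]+s*B[:,0]+c*B[:,1],B[:,2]]
s=least_squares(lambda p:(np.array([w2px("top",X) for X in w(p)])-bt).ravel(),[.46,-.12,0]);print(s.x,np.degrees(s.x[2]),np.abs(s.fun).max())
print("-y end corners",w(s.x)[1:3].round(4))
# FK fit
import json
L=[json.loads(l) for l in open("log.jsonl")]
Q=np.array([l["joint_positions"] for l in L]);P=np.array([l["ee_pos"] for l in L]);RR=Ro.from_euler("xyz",np.array([l["ee_rot"] for l in L]))
ax=[2,1,2,1,2,1,2];E=np.eye(3)
def fk(x,Q,sg):
    # per-joint offset translation 8*3, final rotvec, base rot
    R=Ro.from_rotvec(x[24:27]);p=np.tile(x[:3],(len(Q),1))
    Rt=Ro.concatenate([R]*len(Q))
    for i in range(7):
        Rt=Rt*Ro.from_rotvec(np.outer(sg[i]*Q[:,i],E[ax[i]]))
        p=p+Rt.apply(x[3+3*i:6+3*i])
    return p,Rt*Ro.from_rotvec(x[27:30])
import itertools
best=[]
for sg in itertools.product([1,-1],repeat=7):
    if sg[0]==1: pass
    # rotation-only fit
    def r(y):
        x=np.zeros(30);x[24:]=y;p,Rt=fk(x,Q,sg);return (Rt.inv()*RR).as_rotvec().ravel()
    for y0 in([0,0,0,1,1,1],[0,0,0,1,-1,-1],[0,0,3,-1,1,-1]):
        z=least_squares(r,y0,max_nfev=60);best.append((z.cost,sg,z.x.round(3).tolist()))
best.sort(key=lambda b:b[0])
for b in best[:6]:print(b)
E
```

```text
[ 0.46108246 -0.11741897 -0.04355813] -2.4956968347808828 0.9633952104388754
-y end corners [[ 0.5173 -0.205   0.104 ]
 [ 0.3974 -0.1997  0.104 ]]
(np.float64(4.659233795585906e-30), (1, 1, 1, 1, 1, 1, 1), [-0.0, -9.425, -0.0, -4.837, 4.837, -4.837])
(np.float64(4.1996256606855825e-29), (-1, 1, -1, 1, -1, 1, -1), [-0.0, -0.0, -0.0, 1.209, -1.209, -1.209])
(np.float64(4.9233028650857007e-29), (-1, -1, -1, -1, -1, -1, -1), [0.0, -0.0, 3.142, 1.209, 1.209, 1.209])
(np.float64(6.784758693465928e-28), (-1, -1, -1, -1, -1, -1, -1), [-0.0, -0.0, 3.142, 1.209, 1.209, 1.209])
(np.float64(1.1455880111077632e-27), (-1, 1, -1, 1, -1, 1, -1), [0.0, 0.0, -0.0, 1.209, -1.209, -1.209])
(np.float64(4.861051933069227e-25), (1, -1, 1, -1, 1, -1, 1), [-3.142, -0.0, 0.0, -1.209, -1.209, 1.209])
```

```bash
python3 - <<'E'
from h import *
import json
L=[json.loads(l) for l in open("log.jsonl")]
Q=np.array([l["joint_positions"] for l in L]);P=np.array([l["ee_pos"] for l in L])
ax=[2,1,2,1,2,1,2];E=np.eye(3);sg=[-1,1,-1,1,-1,1,-1]
A=[]
for q in Q:
    R=Ro.identity();row=[np.eye(3)]
    for i in range(7):
        R=R*Ro.from_rotvec(sg[i]*q[i]*E[ax[i]]);row.append(R.as_matrix())
    A.append(np.hstack(row))
A=np.vstack(A);b=P.ravel()
print(len(Q),np.linalg.svd(A,compute_uv=False).round(4))
x=np.linalg.lstsq(A,b,rcond=1e-3)[0];print(x.reshape(8,3).round(4),np.abs(A@x-b).max())
# structure: z only at links, + x offsets
idx=[2,3*2+2,3*4+2,3*7+2]
for ids in(idx,idx+[3*3,3*4],idx+[3*1,3*3,3*4,3*6],idx+[3*1,3*3,3*4,3*5,3*6,1+3*7,1+3*6]):
    y=np.linalg.lstsq(A[:,ids],b,rcond=None)[0];print(ids,y.round(4),np.abs(A[:,ids]@y-b).max())
E
```

```text
10 [8.8948e+00 8.7488e+00 8.7085e+00 1.8730e+00 1.7384e+00 8.4850e-01
 7.2120e-01 6.7980e-01 3.6070e-01 2.9730e-01 1.4910e-01 1.1890e-01
 8.8200e-02 6.4000e-02 5.2700e-02 1.5000e-02 3.5000e-03 0.0000e+00
 0.0000e+00 0.0000e+00 0.0000e+00 0.0000e+00 0.0000e+00 0.0000e+00]
[[-0.0024  0.002  -0.003 ]
 [-0.0075 -0.0129 -0.003 ]
 [ 0.0124 -0.0129  0.3241]
 [-0.0117 -0.0126  0.3241]
 [-0.0086 -0.0126  0.2225]
 [ 0.0116 -0.0013  0.2225]
 [-0.0061 -0.0013  0.0084]
 [-0.002  -0.0011  0.0084]] 0.0004937286876155467
[2, 8, 14, 23] [8.5351 0.7437 0.3565 8.7171] 0.04404203050389416
[2, 8, 14, 23, 9, 12] [ 1.08687e+01  8.76200e-01  4.55800e-01  1.11437e+01 -1.29900e-01
  5.40000e-03] 0.05820146267993079
[2, 8, 14, 23, 3, 9, 12, 18] [ 2.9570e+00  6.6780e-01  4.5850e-01  3.0137e+00  9.2300e-02 -5.2800e-02
  2.9000e-03  6.8500e-02] 0.0528196785785964
[2, 8, 14, 23, 3, 9, 12, 15, 18, 22, 19] [-0.0816  0.6806  0.4768 -0.0522 -0.0101 -0.0187  0.0178  0.0022  0.0131
 -0.0038 -0.0528] 0.0030645782019861345
```

```bash
python3 - <<'E'
from h import *
for s in(1,-1): rel([.46,-.36,.28],axes([.044,.999,0],[0,0,s]))
E
```

```text
shift [-0.0562  0.02   -0.0631] rv [ 48.67 -94.61  94.62]
shift [-0.0562  0.02   -0.0631] rv [-82.57  42.32  42.47]
```

```bash
python3 -m jog '-0.01 0 -0.01 -5 2.5 2.5 -1;-0.02 0 -0.02 -10 5 5 -1;-0.03 0 -0.02 -15 7.5 7.5 -1'; python3 -c "
from h import *
log()"; python3 -m jog '0 0 0 -5 2.5 2.5 -1;0 0 0 -10 5 5 -1;0 0 0 -15 7.5 7.5 -1;0 0 0 -20 10 10 -1'; python3 - <<'E'
from h import *
log()
import json
from scipy.optimize import least_squares
L=[json.loads(l) for l in open("log.jsonl")]
Q=np.array([l["joint_positions"] for l in L]);P=np.array([l["ee_pos"] for l in L])
ax=[2,1,2,1,2,1,2];E=np.eye(3);sg=[-1,1,-1,1,-1,1,-1]
A=[]
for q in Q:
    R=Ro.identity();row=[np.eye(3)]
    for i in range(7):
        R=R*Ro.from_rotvec(sg[i]*q[i]*E[ax[i]]);row.append(R.as_matrix())
    A.append(np.hstack(row))
A=np.vstack(A);b=P.ravel()
print(len(Q),np.linalg.svd(A,compute_uv=False).round(4)[:19])
for rc in(1e-4,1e-3,3e-3):
    x=np.linalg.lstsq(A,b,rcond=rc)[0];print(x.reshape(8,3).round(4),np.abs(A@x-b).max())
np.save("fk.npy",x)
E
```

```text
clock: 6.73
ee_pos: [0.4787, -0.4003, 0.3023]
ee_rot: [-1.847, 0.114, -2.375]
contact_force: [0.2, 0.0, 0.3]
finger_gap: 1.002
t 6.73 p [ 0.4787 -0.4003  0.3023] y [-0.11   0.272 -0.956] z [ 0.69  -0.671 -0.271] F [0.2 0.  0.3] gap 1.002 q [ 0.85   0.553 -0.278  1.594 -0.021  1.261 -0.185]
clock: 7.07
ee_pos: [0.4798, -0.4019, 0.3017]
ee_rot: [-2.233, 0.191, -2.611]
contact_force: [0.7, 0.3, 0.2]
finger_gap: 0.999
t 7.07 p [ 0.4798 -0.4019  0.3017] y [-0.182  0.606 -0.774] z [ 0.5   -0.621 -0.604] F [0.7 0.3 0.2] gap 0.999 q [ 0.907  0.719 -0.265  1.411 -0.207  1.603 -0.266]
12 [9.6835 9.5662 9.4805 2.247  1.9649 1.3434 0.8241 0.7848 0.6318 0.4373
 0.3608 0.2165 0.1839 0.1188 0.0781 0.0634 0.0511 0.     0.    ]
[[-0.000e+00 -0.000e+00  1.418e-01]
 [-0.000e+00 -1.490e-02  1.418e-01]
 [ 0.000e+00 -1.490e-02  3.235e-01]
 [ 0.000e+00 -1.320e-02  3.235e-01]
 [ 0.000e+00 -1.320e-02  2.211e-01]
 [-0.000e+00 -2.000e-04  2.211e-01]
 [ 0.000e+00 -2.000e-04  1.548e-01]
 [-0.000e+00  0.000e+00  1.548e-01]] 1.2212453270876722e-15
[[-0.000e+00 -0.000e+00  1.418e-01]
 [-0.000e+00 -1.490e-02  1.418e-01]
 [ 0.000e+00 -1.490e-02  3.235e-01]
 [ 0.000e+00 -1.320e-02  3.235e-01]
 [ 0.000e+00 -1.320e-02  2.211e-01]
 [-0.000e+00 -2.000e-04  2.211e-01]
 [ 0.000e+00 -2.000e-04  1.548e-01]
 [-0.000e+00  0.000e+00  1.548e-01]] 1.2212453270876722e-15
[[-0.000e+00 -0.000e+00  1.418e-01]
 [-0.000e+00 -1.490e-02  1.418e-01]
 [ 0.000e+00 -1.490e-02  3.235e-01]
 [ 0.000e+00 -1.320e-02  3.235e-01]
 [ 0.000e+00 -1.320e-02  2.211e-01]
 [-0.000e+00 -2.000e-04  2.211e-01]
 [ 0.000e+00 -2.000e-04  1.548e-01]
 [-0.000e+00  0.000e+00  1.548e-01]] 1.2212453270876722e-15
```

```bash
cat > kin.py <<'E'
import numpy as np
from scipy.spatial.transform import Rotation as Ro
from scipy.optimize import least_squares
X=np.load("fk.npy").reshape(8,3);ax=[2,1,2,1,2,1,2];E=np.eye(3);sg=[-1,1,-1,1,-1,1,-1]
RF=Ro.from_rotvec(np.array([1,-1,-1])*2*np.pi/3/np.sqrt(3))
lo=np.array([-2.57,-.35,-1.29,.11,-1.05,.11,-2.63]);hi=np.array([2.57,1.97,1.29,2.56,4.19,1.86,2.63])
def fk(q,full=False):
    R=Ro.identity();p=X[0].copy();pts=[p]
    for i in range(7):
        R=R*Ro.from_rotvec(sg[i]*q[i]*E[ax[i]]);p=p+R.apply(X[i+1]);pts.append(p)
    return (p,R*RF,pts) if full else (p,R*RF)
def ik(p,R,q0,m=.04,reg=0.0):
    def r(q):
        a,A=fk(q);return np.r_[(a-p)*3,(A.inv()*R).as_rotvec(),reg*(q-q0)]
    s=least_squares(r,np.clip(q0,lo+m+1e-6,hi-m-1e-6),bounds=(lo+m,hi-m),max_nfev=150)
    return s.x,np.linalg.norm(s.fun[:6])
def tool(psi,s,roll=0):
    y=np.array([np.sin(psi),np.cos(psi),0]);z=np.array([0,0,s]);return Ro.from_matrix(np.c_[np.cross(y,z),y,z])
E
python3 - <<'E'
from kin import *
import json
L=[json.loads(l) for l in open("log.jsonl")]
p,R=fk(L[-1]["joint_positions"]);print(p-L[-1]["ee_pos"],np.abs((R.inv()*Ro.from_euler("xyz",L[-1]["ee_rot"])).magnitude()))
rng=np.random.default_rng(0)
for psi in(0.044,.2,.4,.7):
  for s in(1,-1):
    tip=np.array([.4574,-.2024,.097])+np.array([.0436,.999,0])*.012  # TCP ~12mm inside the end
    sol=[]
    for k in range(40):
        q,e=ik(tip,tool(psi,s),lo+(hi-lo)*rng.random(7))
        if e<1e-3: sol.append(q)
    sol.sort(key=lambda q:-q[2]);out=[]
    for q in sol:
        if all(np.abs(q-o).max()>.5 for o in out): out.append(q)
    print("psi",psi,"s",s,len(sol))
    for q in out[:5]:
        pts=fk(q,True)[2];print("  ",q.round(2),"elb",pts[4].round(2),"wr",pts[6].round(2))
E
```

```text
[ 2.22044605e-16 -5.55111512e-17 -6.66133815e-16] 7.997507952675014e-16
psi 0.044 s 1 16
   [ 1.14  1.26 -0.6   1.78 -0.58  1.35  2.59] elb [ 0.33 -0.54  0.28] wr [ 0.45 -0.35  0.1 ]
   [ 1.4   1.54 -1.14  1.77 -0.13  1.2   2.04] elb [ 0.26 -0.57  0.19] wr [ 0.45 -0.35  0.1 ]
psi 0.044 s -1 16
   [ 0.68  1.18  0.12  1.81 -0.9   1.75 -0.05] elb [ 0.44 -0.46  0.31] wr [ 0.45 -0.35  0.1 ]
   [ 1.04  1.22 -0.43  1.79 -0.68  1.43 -0.42] elb [ 0.35 -0.53  0.3 ] wr [ 0.45 -0.35  0.1 ]
   [ 1.34  1.45 -1.    1.77 -0.26  1.22 -0.95] elb [ 0.27 -0.57  0.22] wr [ 0.45 -0.35  0.1 ]
psi 0.2 s 1 12
   [ 1.25  1.29 -0.69  1.86 -0.62  1.19  2.58] elb [ 0.27 -0.55  0.27] wr [ 0.43 -0.34  0.1 ]
   [ 1.49  1.58 -1.2   1.85 -0.1   1.03  1.99] elb [ 0.2  -0.57  0.17] wr [ 0.43 -0.34  0.1 ]
psi 0.2 s -1 20
   [ 0.75  1.17  0.08  1.9  -0.99  1.67 -0.02] elb [ 0.4  -0.47  0.32] wr [ 0.43 -0.34  0.1 ]
   [ 1.08  1.21 -0.42  1.87 -0.79  1.35 -0.34] elb [ 0.32 -0.53  0.3 ] wr [ 0.43 -0.34  0.1 ]
   [ 1.38  1.41 -0.93  1.85 -0.4   1.09 -0.81] elb [ 0.24 -0.57  0.23] wr [ 0.43 -0.34  0.1 ]
psi 0.4 s 1 8
   [ 1.39  1.35 -0.82  1.97 -0.66  0.96  2.59] elb [ 0.2  -0.55  0.25] wr [ 0.4  -0.33  0.1 ]
psi 0.4 s -1 16
   [ 1.07  1.18 -0.3   1.99 -1.01  1.32 -0.13] elb [ 0.29 -0.51  0.31] wr [ 0.4  -0.33  0.1 ]
   [ 1.39  1.34 -0.81  1.97 -0.68  0.97 -0.54] elb [ 0.2  -0.55  0.25] wr [ 0.4  -0.33  0.1 ]
psi 0.7 s 1 11
   [ 1.62  1.53 -1.06  2.15 -0.69  0.53  2.59] elb [ 0.09 -0.54  0.19] wr [ 0.36 -0.31  0.1 ]
psi 0.7 s -1 16
   [ 1.5   1.39 -0.85  2.16 -1.01  0.72 -0.22] elb [ 0.13 -0.53  0.24] wr [ 0.36 -0.31  0.1 ]
   [ 1.67  1.61 -1.17  2.15 -0.44  0.46 -0.81] elb [ 0.08 -0.53  0.17] wr [ 0.36 -0.31  0.1 ]
```

```bash
python3 - <<'E'
from h import *
print("base circle of bowl (scene/top) rim guesses")
for z in(0,.03,.05): print(z,"bowl top",px2w("top",(587,271),z).round(3),"bowl scene",px2w("scene",(139,383),z).round(3),"white top",px2w("top",(565,187),z).round(3),"white scene",px2w("scene",(196,455),z).round(3),"cup",px2w("top",(529,90),z).round(3))
print("bowl extents", [px2w("top",u,.045).round(3) for u in [(549,272),(624,272),(587,236),(587,308)]])
print("green",[px2w("top",u,.02).round(3) for u in [(446,337),(516,418),(463,468),(391,381)]])
E
```

```text
base circle of bowl (scene/top) rim guesses
0 bowl top [ 0.468 -0.538  0.   ] bowl scene [ 0.429 -0.509  0.   ] white top [ 0.619 -0.509 -0.   ] white scene [ 0.597 -0.492  0.   ] cup [ 0.807 -0.452  0.   ]
0.03 bowl top [ 0.462 -0.523  0.03 ] bowl scene [ 0.447 -0.51   0.03 ] white top [ 0.607 -0.494  0.03 ] white scene [ 0.61  -0.493  0.03 ] cup [ 0.789 -0.44   0.03 ]
0.05 bowl top [ 0.458 -0.512  0.05 ] bowl scene [ 0.46 -0.51  0.05] white top [ 0.599 -0.485  0.05 ] white scene [ 0.619 -0.494  0.05 ] cup [ 0.776 -0.431  0.05 ]
bowl extents [array([ 0.454, -0.453,  0.045]), array([ 0.461, -0.574,  0.045]), array([ 0.518, -0.518,  0.045]), array([ 0.399, -0.511,  0.045])]
green [array([ 0.342, -0.294,  0.02 ]), array([ 0.224, -0.403,  0.02 ]), array([ 0.147, -0.32 ,  0.02 ]), array([ 0.268, -0.207,  0.02 ])]
```

View pics/top6.png

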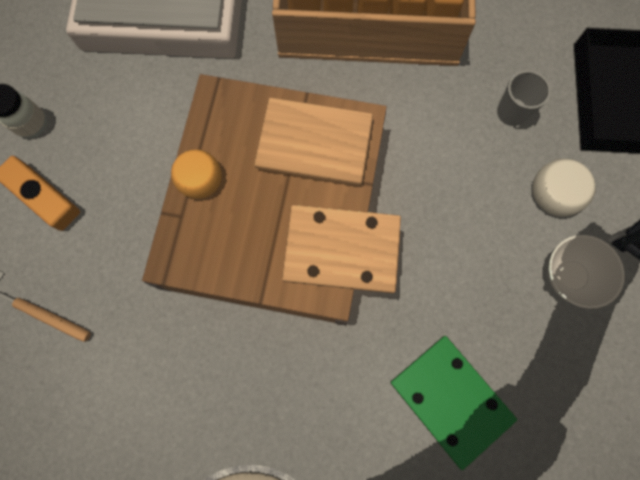

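```bash
cat >> kin.py <<'E'
def toolp(psi,pitch,roll):
    # roll 0: tool z down-ish (s=-1); pitch>0 = pointing down
    y=np.array([np.sin(psi)*np.cos(pitch),np.cos(psi)*np.cos(pitch),-np.sin(pitch)])
    z=np.array([0,0,-1.]);z-=y*(z@y);z/=np.linalg.norm(z)
    return Ro.from_matrix(np.c_[np.cross(y,z),y,z])*Ro.from_rotvec([0,roll,0])
def step(q,p,R,n=4):
    for _ in range(n):
        a,A=fk(q);e=np.r_[p-a,(R*A.inv()).as_rotvec()]
        J=np.zeros((6,7));h=1e-6
        for i in range(7):
            d=q.copy();d[i]+=h;b,B=fk(d);J[:,i]=np.r_[(b-a)/h,(B*A.inv()).as_rotvec()/h]
        q=q+J.T@np.linalg.solve(J@J.T+1e-6*np.eye(6),e)
    return q
E
python3 - <<'E'
from kin import *
import json
from scipy.spatial.transform import Slerp
L=[json.loads(l) for l in open("log.jsonl")]
q0=np.array(L[-1]["joint_positions"]);p0,R0=fk(q0)
pt=np.radians(12);psi=.086
def run(q,p1,R1,n=20):
    a,A=fk(q);S=Slerp([0,1],Ro.concatenate([A,R1]));bad=0
    for k in range(1,n+1):
        t=k/n;q=step(q,a+(p1-a)*t,S(t),2)
        if ((q<lo+.02)|(q>hi-.02)).any(): bad+=1
    b,B=fk(q);print(q.round(2),"bad",bad,"err",np.linalg.norm(b-p1).round(4),np.round(fk(q,True)[2][5],2));return q
print("predict jog check")
g=np.array([.4574,-.2024,.097])+.012*np.array([.086,.996,0])
for rr in(0,np.pi):
  print("grasp roll",rr)
  q=run(q0,g+np.array([0,-.12,.15]),toolp(psi,pt,rr));q=run(q,g+np.array([0,-.12,.0]),toolp(psi,pt,rr));q=run(q,g,toolp(psi,pt,rr));qg=q
  q=run(q,g+np.array([0,-.05,.2]),toolp(psi,pt,rr))
  for sgn in(1,-1):
    print("flip",sgn);qq=q
    for k in(1,2,3): qq=run(qq,g+np.array([0,-.05,.2]),toolp(psi,pt,rr+sgn*k*np.pi/3))
    run(qq,g+np.array([0,.02,.01]),toolp(psi,pt,rr+sgn*np.pi))
E
```

```text
predict jog check
grasp roll 0
[ 1.03  0.92 -0.25  1.65 -0.7   1.67 -0.53] bad 0 err 0.0 [ 0.43 -0.61  0.31]
[ 1.02  1.12 -0.23  1.63 -0.65  1.54 -0.42] bad 0 err 0.0 [ 0.43 -0.61  0.16]
[ 0.95  1.08 -0.29  1.86 -0.74  1.33 -0.34] bad 0 err 0.0 [ 0.43 -0.49  0.16]
[ 1.    0.81 -0.29  1.79 -0.75  1.61 -0.55] bad 0 err 0.0 [ 0.43 -0.54  0.36]
flip 1
[ 0.83  0.79 -0.02  1.8  -0.83  1.73 -1.46] bad 0 err 0.0 [ 0.43 -0.54  0.36]
[ 0.66  0.81  0.26  1.81 -0.88  1.85 -2.38] bad 3 err 0.0 [ 0.43 -0.54  0.36]
[ 0.5   0.87  0.54  1.82 -0.92  2.   -3.28] bad 20 err 0.0 [ 0.43 -0.54  0.36]
[ 0.46  1.12  0.44  1.94 -1.02  1.76 -3.04] bad 20 err 0.0 [ 0.43 -0.47  0.17]
flip -1
[ 1.17  0.86 -0.59  1.77 -0.65  1.49  0.33] bad 0 err 0.0 [ 0.43 -0.54  0.36]
[ 1.34  0.97 -0.91  1.76 -0.49  1.38  1.16] bad 0 err 0.0 [ 0.43 -0.54  0.36]
[ 1.46  1.15 -1.24  1.75 -0.26  1.28  1.91] bad 0 err 0.0 [ 0.43 -0.54  0.36]
[ 1.38  1.38 -1.1   1.87 -0.12  1.02  2.04] bad 0 err 0.0 [ 0.43 -0.47  0.17]
grasp roll 3.141592653589793
[ 1.47  1.24 -1.2   1.62 -0.18  1.4   1.92] bad 0 err 0.0 [ 0.43 -0.61  0.31]
[ 1.44  1
[... 167 characters left out ...]
1.75 -0.23  1.27  1.87] bad 1 err 0.0 [ 0.43 -0.54  0.36]
flip 1
[ 1.35  0.99 -0.94  1.76 -0.47  1.36  1.13] bad 0 err 0.0 [ 0.43 -0.54  0.36]
[ 1.19  0.87 -0.62  1.77 -0.64  1.48  0.31] bad 0 err 0.0 [ 0.43 -0.54  0.36]
[ 1.01  0.81 -0.32  1.79 -0.75  1.6  -0.57] bad 0 err 0.0 [ 0.43 -0.54  0.36]
[ 0.95  1.07 -0.32  1.9  -0.75  1.29 -0.34] bad 0 err 0.0 [ 0.43 -0.47  0.17]
flip -1
[ 1.52  1.41 -1.6   1.75  0.06  1.26  2.55] bad 20 err 0.0 [ 0.43 -0.54  0.36]
[ 1.49  1.65 -1.92  1.75  0.34  1.34  3.24] bad 20 err 0.0 [ 0.43 -0.54  0.36]
[ 1.39  1.86 -2.24  1.76  0.55  1.5   3.98] bad 20 err 0.0 [ 0.43 -0.54  0.36]
[ 1.41  2.11 -2.07  1.87  0.78  1.47  4.09] bad 20 err 0.0 [ 0.43 -0.47  0.17]
```

```bash
python3 - <<'E'
from h import *
from kin import toolp
R=toolp(.086,np.radians(12),0)
rel([.448,-.31,.27],R)
E
```

```text
shift [-0.0127  0.086  -0.0539] rv [-35.28  28.13  24.63]
```

```bash
python3 -m jog '-0.002 0.01 -0.007 -4.4 3.5 3.1 -1;-0.003 0.02 -0.013 -8.8 7 6.2 -1;-0.005 0.03 -0.02 -13.2 10.5 9.2 -1;-0.006 0.04 -0.027 -17.6 14 12.3 -1;-0.008 0.05 -0.034 -22 17.6 15.4 -1;-0.01 0.065 -0.04 -26.4 21 18.5 -1;-0.011 0.075 -0.047 -30.8 24.6 21.6 -1;-0.0127 0.086 -0.054 -35.3 28.1 24.6 -1'; python3 - <<'E'
from h import *
from kin import toolp
log()
rel([.448,-.31,.10],toolp(.086,np.radians(12),0))
E
```

```text
clock: 7.73
ee_pos: [0.4475, -0.31, 0.2692]
ee_rot: [-2.932, -0.001, 3.054]
contact_force: [0.2, 0.3, 0.4]
finger_gap: 1.001
t 7.73 p [ 0.4475 -0.31    0.2692] y [ 0.086  0.974 -0.208] z [-0.019 -0.207 -0.978] F [0.2 0.3 0.4] gap 1.001 q [ 1.035  0.88  -0.243  1.67  -0.697  1.695 -0.539]
shift [-0.0006  0.0352  0.1654] rv [-0.01 -0.06 -0.1 ]
```

```bash
python3 -m jog '0 0.007 0.033 0 0 0 -1;0 0.014 0.066 0 0 0 -1;0 0.021 0.099 0 0 0 -1;0 0.028 0.132 0 0 0 -1;0 0.032 0.150 0 0 0 -1;0 0.0352 0.1654 0 0 0 -1;0 0.0352 0.1654 0 0 0 -1'; python3 - <<'E'
from h import *
from kin import toolp
log()
rel([.458,-.1925,.10],toolp(.086,np.radians(12),0))
for n in("scene","wrist"): cv2.imwrite(f"pics/{n}7.png",ctrl.snapshot(n)[:,:,::-1])
E
```

```text
clock: 8.32
ee_pos: [0.447, -0.3107, 0.0975]
ee_rot: [-2.931, -0.001, 3.057]
contact_force: [-0.6, -0.1, 0.3]
finger_gap: 1.001
t 8.32 p [ 0.447  -0.3107  0.0975] y [ 0.083  0.974 -0.209] z [-0.019 -0.209 -0.978] F [-0.6 -0.1  0.3] gap 1.001 q [ 1.024  1.114 -0.223  1.647 -0.642  1.538 -0.402]
shift [-0.0009  0.1156 -0.0273] rv [-0.09 -0.04  0.06]
```

View pics/scene7.png

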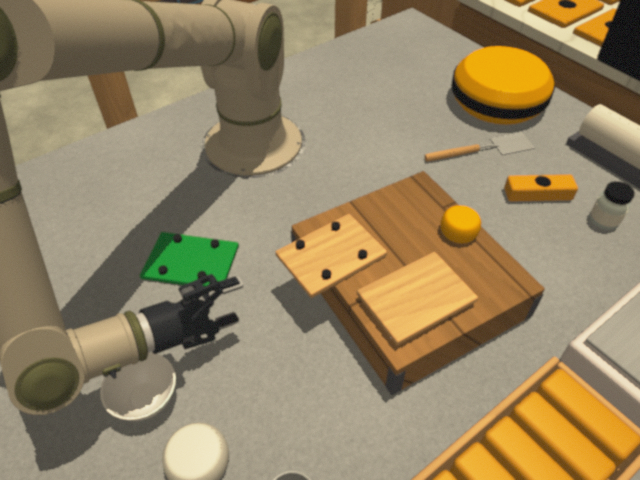

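View pics/wrist7.png

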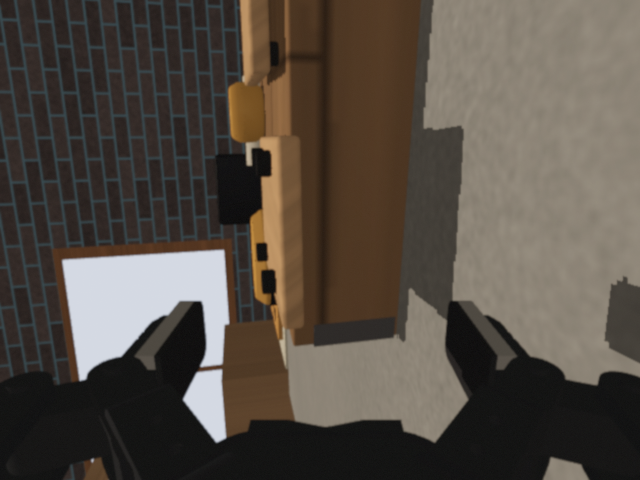

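The wrist view shows the slab's end face at columns 270-300, rows 137-325, between the jaws at columns 205 and 447. The scene view shows the arm clear of the bowl.

```bash
python3 -m jog '0 0.03 -0.007 0 0 0 -1;0 0.055 -0.013 0 0 0 -1;0 0.075 -0.018 0 0 0 -1;0 0.09 -0.021 0 0 0 -1;0 0.1 -0.024 0 0 0 -1;0 0.108 -0.026 0 0 0 -1;0 0.1156 -0.0273 0 0 0 -1;0 0.1156 -0.0273 0 0 0 -1'; python3 - <<'E'
from h import *
from kin import toolp
log()
for n in("scene","wrist"): cv2.imwrite(f"pics/{n}8.png",ctrl.snapshot(n)[:,:,::-1])
im=cv2.imread("pics/scene8.png")[180:380,150:400]; cv2.imwrite("pics/s8c.png",cv2.resize(im,None,fx=3,fy=3,interpolation=cv2.INTER_CUBIC))
E
```

```text
clock: 9.08
ee_pos: [0.4578, -0.1932, 0.1029]
ee_rot: [-2.928, 0.002, 3.056]
contact_force: [-0.9, -0.6, -0.6]
finger_gap: 1.004
t 9.08 p [ 0.4578 -0.1932  0.1029] y [ 0.084  0.974 -0.212] z [-0.016 -0.212 -0.977] F [-0.9 -0.6 -0.6] gap 1.004 q [ 0.95   1.072 -0.285  1.864 -0.742  1.335 -0.338]
```

View pics/s8c.png

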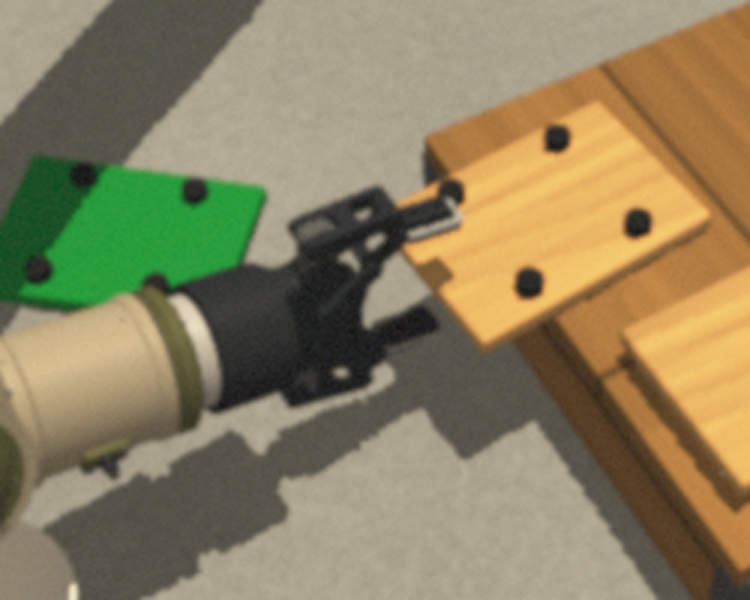

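View pics/wrist8.png

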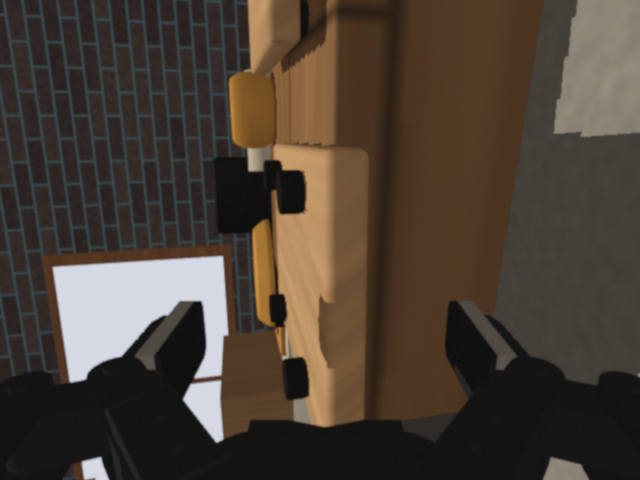

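```bash
python3 -m jog '0 0.0057 0.003 0 0 0 -1;0 0.0057 0.003 0 0 0 0.3;0 0.0057 0.003 0 0 0 0.4;0 0.0057 0.003 0 0 0 0.4;0 0.0057 0.003 0 0 0 0.4' 20; python3 - <<'E'
from h import *
log()
for n in("wrist",): cv2.imwrite(f"pics/{n}9.png",ctrl.snapshot(n)[:,:,::-1])
E
```

```text
clock: 9.6
ee_pos: [0.4579, -0.1895, 0.0979]
ee_rot: [-2.928, 0.002, 3.054]
contact_force: [-0.2, 0.1, -0.9]
finger_gap: 0.457
t 9.6 p [ 0.4579 -0.1895  0.0979] y [ 0.085  0.973 -0.212] z [-0.017 -0.212 -0.977] F [-0.2  0.1 -0.9] gap 0.457 q [ 0.947  1.079 -0.286  1.869 -0.745  1.324 -0.332]
```

View pics/wrist9.png

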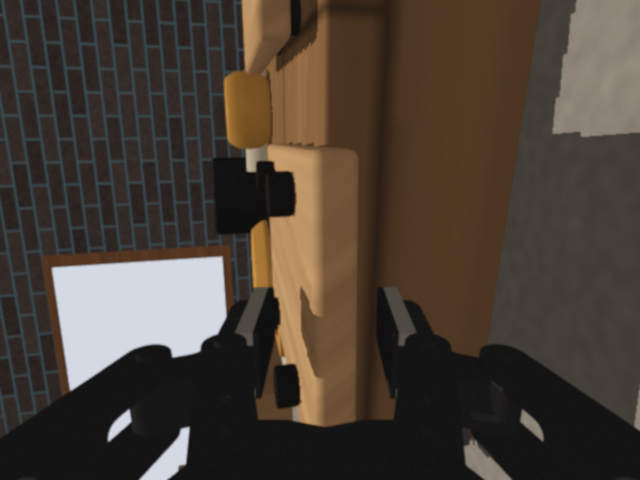

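```bash
python3 -m jog '0 0 0 0 0 0 0.7;0 -0.0005 -0.002 0 0 0 0.8;0 -0.0008 -0.004 0 0 0 1;0 -0.0013 -0.006 0 0 0 1;0 -0.0017 -0.008 0 0 0 1' 20; python3 - <<'E'
from h import *
log()
E
```

```text
clock: 10.07
ee_pos: [0.4579, -0.1891, 0.1067]
ee_rot: [-2.928, 0.002, 3.055]
contact_force: [0.2, 0.5, 2.0]
finger_gap: 0.203
t 10.07 p [ 0.4579 -0.1891  0.1067] y [ 0.085  0.974 -0.212] z [-0.017 -0.211 -0.977] F [0.2 0.5 2. ] gap 0.203 q [ 0.948  1.065 -0.288  1.873 -0.747  1.331 -0.339]
```

```bash
python3 -m jog '0 -0.001 -0.006 0 0 0 1;0 -0.0025 -0.012 0 0 0 1;0 -0.004 -0.018 0 0 0 1;0 -0.005 -0.024 0 0 0 1;0 -0.0065 -0.03 0 0 0 1;0 -0.0065 -0.03 0 0 0 1' 40; python3 - <<'E'
from h import *
log()
for n in("scene","wrist"): cv2.imwrite(f"pics/{n}10.png",ctrl.snapshot(n)[:,:,::-1])
im=cv2.imread("pics/scene10.png")[180:380,150:400]; cv2.imwrite("pics/s10c.png",cv2.resize(im,None,fx=3,fy=3,interpolation=cv2.INTER_CUBIC))
E
```

```text
clock: 10.57
ee_pos: [0.4581, -0.1898, 0.1376]
ee_rot: [-2.925, 0.003, 3.054]
contact_force: [-0.1, -0.2, -1.3]
finger_gap: 0.159
t 10.57 p [ 0.4581 -0.1898  0.1376] y [ 0.086  0.973 -0.215] z [-0.016 -0.214 -0.977] F [-0.1 -0.2 -1.3] gap 0.159 q [ 0.95   1.015 -0.292  1.883 -0.753  1.357 -0.364]
```

View pics/s10c.png

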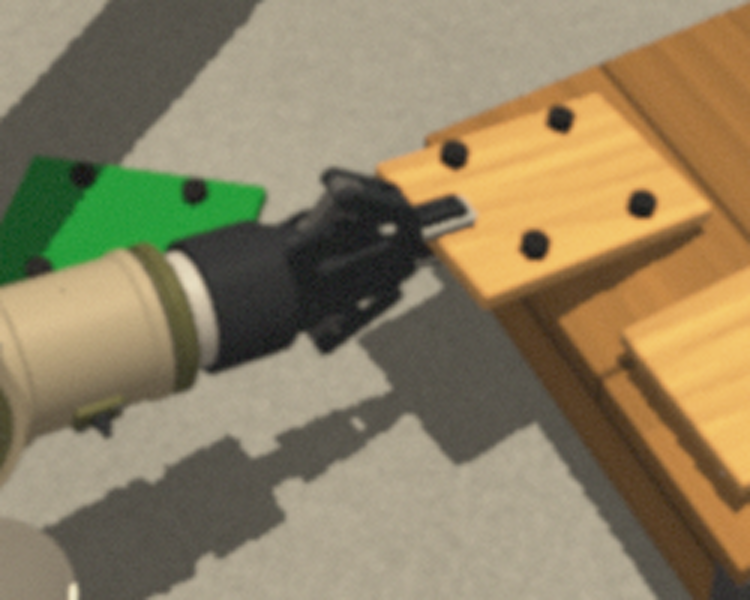

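View pics/wrist10.png

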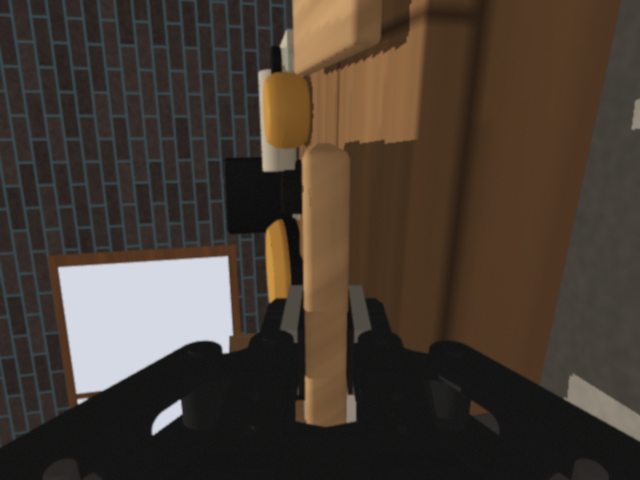

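```bash
python3 -c "
from h import *
from kin import toolp
rel([.455,-.24,.29],toolp(.086,np.radians(12),0))"; python3 -m jog '0 0 0 0 0 0 1;0 -0.006 -0.025 0 0 0 1;0 -0.015 -0.05 0 0 0 1;0 -0.03 -0.075 0 0 0 1;0 -0.045 -0.095 0 0 0 1;0 -0.06 -0.115 0 0 0 1;0 -0.07 -0.13 0 0 0 1;0 -0.075 -0.14 0 0 0 1' 70; python3 - <<'E'
from h import *
from kin import *
log()
q=np.array(pose()[2]["joint_positions"]);p,R=fk(q)
for k in range(1,27):
    q=step(q,p,R*Ro.from_rotvec([0,-np.radians(7*min(k,25.71)),0]),2)
    if k%8==0 or k==26:print(k,q.round(2))
E
```

```text
shift [-0.0018 -0.0821 -0.1389] rv [-0.37  0.09 -0.1 ]
clock: 11.33
ee_pos: [0.4538, -0.2337, 0.2908]
ee_rot: [-2.926, 0.003, 3.054]
contact_force: [0.5, 0.7, -1.9]
finger_gap: 0.151
t 11.33 p [ 0.4538 -0.2337  0.2908] y [ 0.086  0.973 -0.214] z [-0.016 -0.213 -0.977] F [ 0.5  0.7 -1.9] gap 0.151 q [ 0.997  0.805 -0.292  1.81  -0.754  1.589 -0.535]
8 [ 1.16  0.86 -0.57  1.8  -0.66  1.48  0.29]
16 [ 1.32  0.95 -0.86  1.79 -0.52  1.37  1.07]
24 [ 1.45  1.11 -1.17  1.78 -0.31  1.27  1.77]
26 [ 1.47  1.15 -1.23  1.78 -0.26  1.26  1.92]
```

```bash
python3 -m jog '0 0 0 0 -4 0 1;0 0 0 0 -10 0 1;0 0 0 0 -16 0 1;0 0 0 0 -22 0 1;0 0 0 0 -28 0 1;0 0 0 0 -34 0 1;0 0 0 0 -40 0 1;0 0 0 0 -46 0 1' 70; python3 -m jog '0 0 0 0 -6 0 1;0 0 0 0 -12 0 1;0 0 0 0 -18 0 1;0 0 0 0 -24 0 1;0 0 0 0 -30 0 1;0 0 0 0 -36 0 1;0 0 0 0 -41 0 1;0 0 0 0 -44 0 1' 70;  python3 - <<'E'
from h import *
log()
cv2.imwrite(f"pics/scene11.png",ctrl.snapshot("scene")[:,:,::-1])
E
```

```text
clock: 12.0
ee_pos: [0.4537, -0.2322, 0.2889]
ee_rot: [-2.837, 0.785, -3.01]
contact_force: [-0.3, -1.1, -1.2]
finger_gap: 0.149
clock: 12.67
ee_pos: [0.4535, -0.2324, 0.2889]
ee_rot: [-1.544, 1.358, -1.631]
contact_force: [-1.0, 0.8, -2.9]
finger_gap: 0.152
t 12.67 p [ 0.4535 -0.2324  0.2889] y [ 0.085  0.974 -0.211] z [ 0.996 -0.086  0.006] F [-1.   0.8 -2.9] gap 0.152 q [ 1.259  0.912 -0.745  1.794 -0.578  1.408  0.771]
```

View pics/scene11.png

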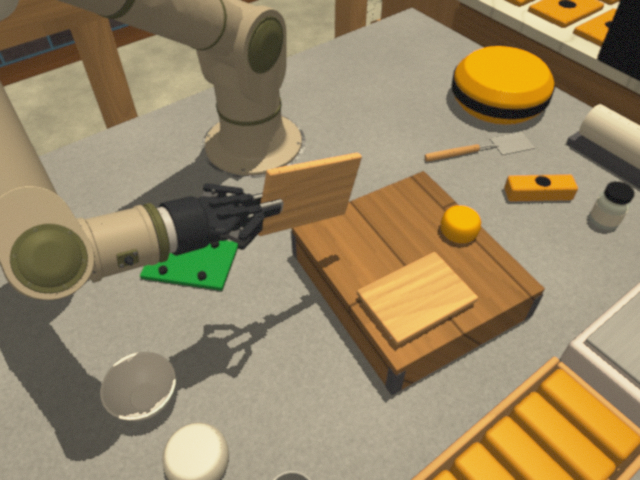

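Half way over; the board stands on edge in the grip. Continuing the turn.

```bash
python3 -m jog '0 0 0 0 -6 0 1;0 0 0 0 -12 0 1;0 0 0 0 -18 0 1;0 0 0 0 -24 0 1;0 0 0 0 -30 0 1;0 0 0 0 -36 0 1;0 0 0 0 -42 0 1;0 0 0 0 -48 0 1' 70; python3 -m jog '0 0 0 0 -6 0 1;0 0 0 0 -12 0 1;0 0 0 0 -18 0 1;0 0 0 0 -24 0 1;0 0 0 0 -30 0 1;0 0 0 0 -36 0 1;0 0 0 0 -40 0 1;0 0 0 0 -42 0 1' 70;  python3 - <<'E'
from h import *
from kin import toolp
log()
for n in("scene","wrist","top"): cv2.imwrite(f"pics/{n}12.png",ctrl.snapshot(n)[:,:,::-1])
rel(pose()[0],toolp(.086,np.radians(12),np.pi))
E
```

```text
clock: 13.38
ee_pos: [0.4536, -0.2323, 0.289]
ee_rot: [-0.283, 0.708, -0.274]
contact_force: [-0.2, 0.1, -2.2]
finger_gap: 0.154
clock: 14.05
ee_pos: [0.4535, -0.2324, 0.2887]
ee_rot: [-0.213, -0.003, -0.086]
contact_force: [-0.1, -0.9, -2.4]
finger_gap: 0.146
t 14.05 p [ 0.4535 -0.2324  0.2887] y [ 0.084  0.974 -0.211] z [0.015 0.211 0.977] F [-0.1 -0.9 -2.4] gap 0.146 q [ 1.463  1.146 -1.221  1.78  -0.271  1.26   1.933]
shift [0. 0. 0.] rv [ 0.22 -0.07  0.03]
```

View pics/scene12.png

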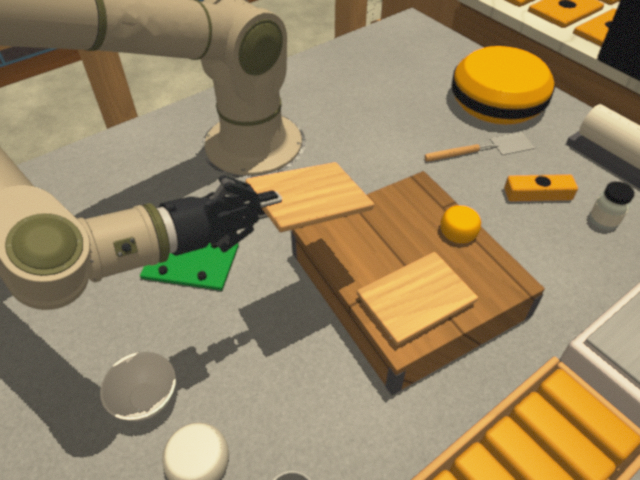

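View pics/wrist12.png

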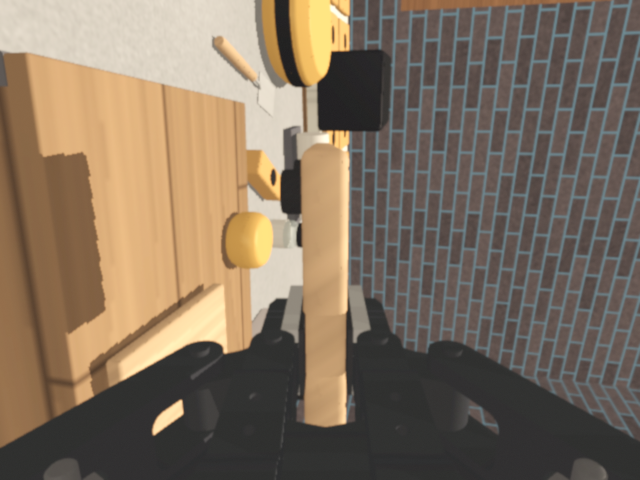

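View pics/top12.png

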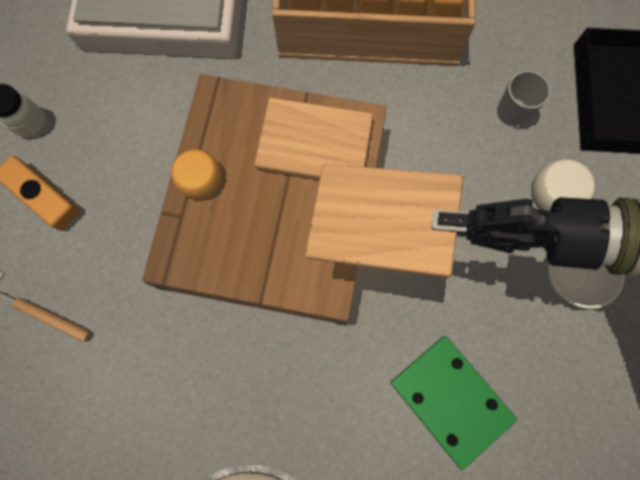

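```bash
python3 - <<'E'
from h import *
a,A,o=pose();c=ctrl.get_calibration("top");R=np.array(c["R"]);C=-R.T@np.array(c["t"])
f=240/np.tan(np.radians(c["fovy"]/2));n=A.apply([0,0,1]);P0=a+.007*n
for uv in[(322,166),(462,175),(449,275),(308,257)]:
    d=R.T@np.array([(uv[0]-c["cx"])/f,(uv[1]-c["cy"])/f,1]);X=C+d*((P0-C)@n)/(d@n)
    print(X.round(4),"tool",A.inv().apply(X-a).round(4))
E
```

```text
[ 0.5257 -0.0839  0.2627] tool [0.0589 0.1563 0.007 ]
[ 0.5091 -0.246   0.298 ] tool [ 0.0565 -0.0104  0.007 ]
[ 0.392  -0.2313  0.2972] tool [-0.0615 -0.0059  0.007 ]
[ 0.4105 -0.0742  0.2629] tool [-0.0567  0.1559  0.007 ]
```

```bash
python3 - <<'E'
from h import *
import kin
from kin import toolp,step,fk
R=toolp(.09,np.radians(7),np.pi)
rel([.450,-.174,.15],R)
q=np.array(pose()[2]["joint_positions"]);p,A=fk(q)
for k in range(1,11): q=step(q,p+(np.array([.45,-.174,.15])-p)*k/10,A*Ro.from_rotvec((A.inv()*R).as_rotvec()*k/10),2)
print(q.round(2),fk(q,True)[2][3:6])
q=step(q,np.array([.45,-.174,.12]),R,5);print(q.round(2))
E
```

```text
shift [-0.0085  0.086  -0.1236] rv [ 5.22 -0.03 -0.19]
[ 1.41  1.37 -1.13  1.88 -0.2   1.07  2.05] [array([ 0.06757248, -0.63330006,  0.40321165]), array([ 0.24246985, -0.5583576 ,  0.28978665]), array([ 0.42245496, -0.48012636,  0.18789594])]
[ 1.4   1.4  -1.1   1.87 -0.17  1.06  2.07]
```

```bash
python3 -m jog '-0.001 0.01 -0.014 0.6 0 0 1;-0.002 0.022 -0.032 1.3 0 0 1;-0.003 0.035 -0.05 2.1 0 0 1;-0.005 0.048 -0.068 2.9 0 -0.1 1;-0.006 0.06 -0.086 3.7 0 -0.1 1;-0.007 0.072 -0.103 4.4 0 -0.2 1;-0.008 0.08 -0.116 4.9 0 -0.2 1;-0.0085 0.086 -0.1236 5.2 0 -0.2 1' 70;  python3 - <<'E'
from h import *
from kin import toolp
log()
for n in("scene","top"): cv2.imwrite(f"pics/{n}13.png",ctrl.snapshot(n)[:,:,::-1])
rel([.450,-.174,.124],toolp(.09,np.radians(7),np.pi))
im=cv2.imread("pics/top13.png")[60:340,130:410];cv2.imwrite("pics/t13c.png",cv2.resize(im,None,fx=2.1,fy=2.1,interpolation=cv2.INTER_CUBIC))
E
```

```text
clock: 14.87
ee_pos: [0.45, -0.1732, 0.1481]
ee_rot: [-0.122, 0.001, -0.09]
contact_force: [0.3, -0.2, -1.8]
finger_gap: 0.154
t 14.87 p [ 0.45   -0.1732  0.1481] y [ 0.089  0.989 -0.121] z [0.012 0.121 0.993] F [ 0.3 -0.2 -1.8] gap 0.154 q [ 1.407  1.369 -1.128  1.883 -0.199  1.07   2.051]
shift [-0.0001  0.0024 -0.025 ] rv [-0.05 -0.01 -0.04]
```

View pics/scene13.png

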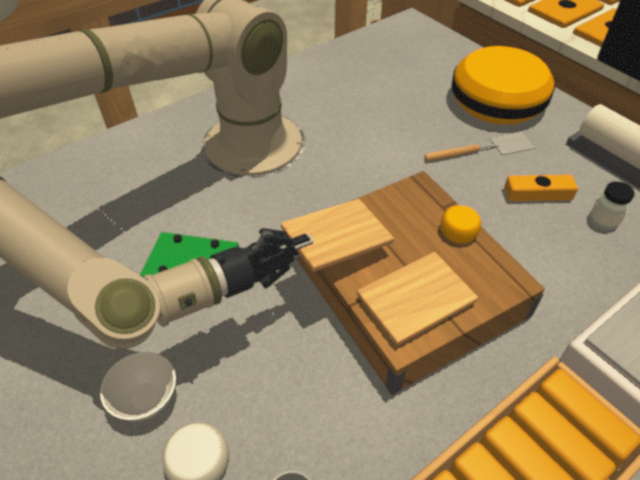

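View pics/t13c.png

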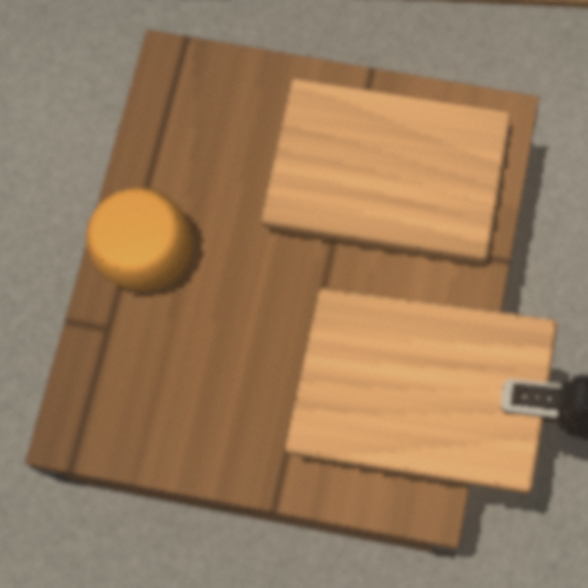

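```bash
python3 -m jog '0 0.0005 -0.006 0 0 0 1;0 0.001 -0.012 0 0 0 1;0 0.0018 -0.017 0 0 0 1;0 0.002 -0.02 0 0 0 1;0 0.002 -0.022 0 0 0 1;0 0.0024 -0.0235 0 0 0 1;0 0.0024 -0.0235 0 0 0 1' 40; python3 -c "
from h import *
log()"
```

```text
clock: 15.55
ee_pos: [0.4506, -0.1748, 0.1269]
ee_rot: [-0.123, -0.002, -0.09]
contact_force: [-0.4, 0.7, -1.7]
finger_gap: 0.152
t 15.55 p [ 0.4506 -0.1748  0.1269] y [ 0.09   0.988 -0.123] z [0.009 0.123 0.992] F [-0.4  0.7 -1.7] gap 0.152 q [ 1.402  1.395 -1.109  1.872 -0.178  1.066  2.067]
```

```bash
python3 -m jog '0 0 -0.001 0 0 0 1;0 0 -0.002 0 0 0 1;0 0 -0.002 0 0 0 1' 30; python3 -c "
from h import *
log()"
```

```text
clock: 15.8
ee_pos: [0.4506, -0.175, 0.1249]
ee_rot: [-0.123, -0.002, -0.09]
contact_force: [0.4, -0.6, -1.9]
finger_gap: 0.146
t 15.8 p [ 0.4506 -0.175   0.1249] y [ 0.09   0.988 -0.123] z [0.009 0.123 0.992] F [ 0.4 -0.6 -1.9] gap 0.146 q [ 1.402  1.397 -1.107  1.871 -0.176  1.066  2.068]
```

```bash
python3 -m jog '0 0 -0.001 0 0 0 1;0 0 -0.002 0 0 0 1;0 0 -0.003 0 0 0 1;0 0 -0.003 0 0 0 1' 25; python3 -c "
from h import *
log()"
```

```text
clock: 16.13
ee_pos: [0.4507, -0.1753, 0.1226]
ee_rot: [-0.122, -0.002, -0.09]
contact_force: [-0.1, -0.8, 3.0]
finger_gap: 0.152
t 16.13 p [ 0.4507 -0.1753  0.1226] y [ 0.09   0.989 -0.121] z [0.009 0.121 0.993] F [-0.1 -0.8  3. ] gap 0.152 q [ 1.402  1.401 -1.105  1.869 -0.175  1.067  2.07 ]
```

```bash
python3 -m jog '0 0 0 0 0 0 0.65;0 0 0 0 0 0 0.55;0 0 0 0 0 0 0.45;0 0 0 0 0 0 0.35;0 0 0 0 0 0 0.25;0 0 0 0 0 0 0.15;0 0 0 0 0 0 0.05;0 0 0 0 0 0 -0.05' 25; python3 - <<'E'
from h import *
log()
for n in("scene","wrist"): cv2.imwrite(f"pics/{n}14.png",ctrl.snapshot(n)[:,:,::-1])
im=cv2.imread("pics/scene14.png")[180:380,150:400]; cv2.imwrite("pics/s14c.png",cv2.resize(im,None,fx=3,fy=3,interpolation=cv2.INTER_CUBIC))
E
```

```text
clock: 16.8
ee_pos: [0.4505, -0.1753, 0.122]
ee_rot: [-0.123, -0.002, -0.09]
contact_force: [0.4, 0.0, -0.6]
finger_gap: 0.522
t 16.8 p [ 0.4505 -0.1753  0.122 ] y [ 0.09   0.988 -0.123] z [0.009 0.123 0.992] F [ 0.4  0.  -0.6] gap 0.522 q [ 1.401  1.401 -1.104  1.869 -0.174  1.066  2.07 ]
```

View pics/s14c.png

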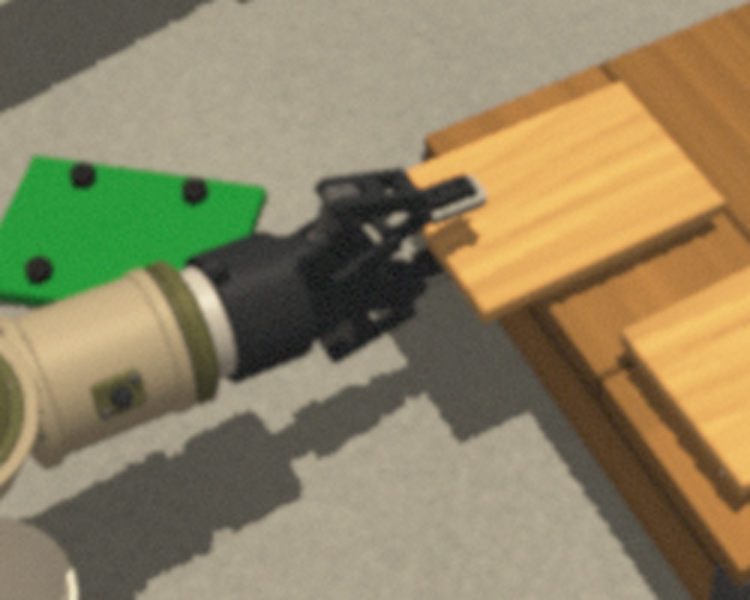

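View pics/wrist14.png

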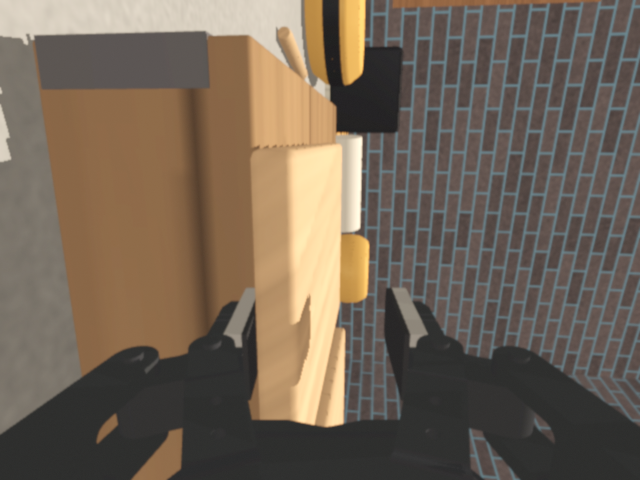

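```bash
python3 -m jog '0 0 0 0 0 0 -0.15;0 0 0 0 0 0 -0.25;0 0 0 0 0 0 -0.35;0 0 0 0 0 0 -0.4;0 0 0 0 0 0 -0.4' 25; python3 - <<'E'
from h import *
log()
cv2.imwrite(f"pics/wrist15.png",ctrl.snapshot("wrist")[:,:,::-1])
E
```

```text
clock: 17.32
ee_pos: [0.4506, -0.1754, 0.1221]
ee_rot: [-0.123, -0.002, -0.09]
contact_force: [0.6, -0.2, 0.5]
finger_gap: 0.701
t 17.32 p [ 0.4506 -0.1754  0.1221] y [ 0.09   0.988 -0.123] z [0.009 0.123 0.992] F [ 0.6 -0.2  0.5] gap 0.701 q [ 1.402  1.401 -1.104  1.869 -0.174  1.066  2.07 ]
```

View pics/wrist15.png

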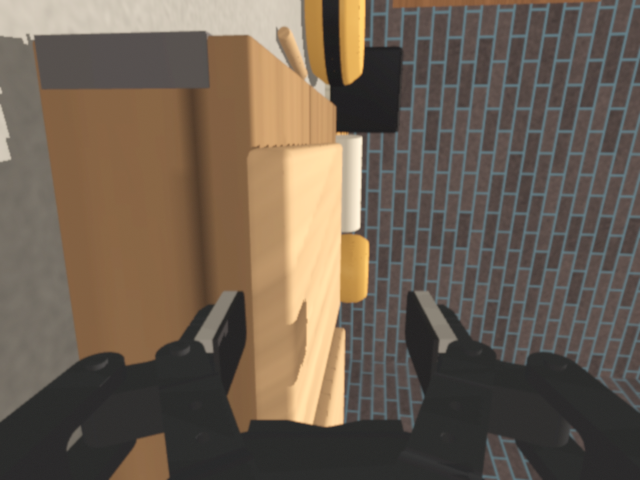

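```bash
python3 -m jog '0 0 0 0 0 0 -0.7;0 0 0 0 0 0 -1;0 0 0 0 0 0 -1;0 -0.015 -0.002 0 0 0 -1;0 -0.03 -0.004 0 0 0 -1;0 -0.05 -0.006 0 0 0 -1;0 -0.07 -0.009 0 0 0 -1;0 -0.08 -0.01 0 0 0 -1' 25; python3 - <<'E'
from h import *
log()
for n in("scene","wrist","top"): cv2.imwrite(f"pics/{n}16.png",ctrl.snapshot(n)[:,:,::-1])
im=cv2.imread("pics/top16.png")[60:340,130:410];cv2.imwrite("pics/t16c.png",cv2.resize(im,None,fx=2.1,fy=2.1,interpolation=cv2.INTER_CUBIC))
im=cv2.imread("pics/scene16.png")[160:400,200:500]; cv2.imwrite("pics/s16c.png",cv2.resize(im,None,fx=2.5,fy=2.5,interpolation=cv2.INTER_CUBIC))
E
```

```text
clock: 18.03
ee_pos: [0.4435, -0.2579, 0.1215]
ee_rot: [-0.124, -0.002, -0.093]
contact_force: [-0.0, -0.5, -0.5]
finger_gap: 1.001
t 18.03 p [ 0.4435 -0.2579  0.1215] y [ 0.092  0.988 -0.124] z [0.009 0.124 0.992] F [-0.  -0.5 -0.5] gap 1.001 q [ 1.448  1.393 -1.08   1.725 -0.151  1.254  2.066]
```

View pics/s16c.png

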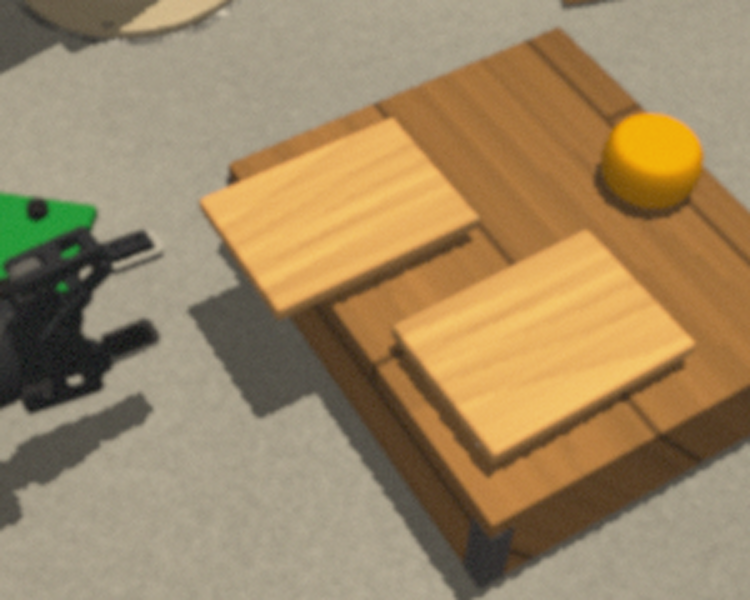

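View pics/wrist16.png

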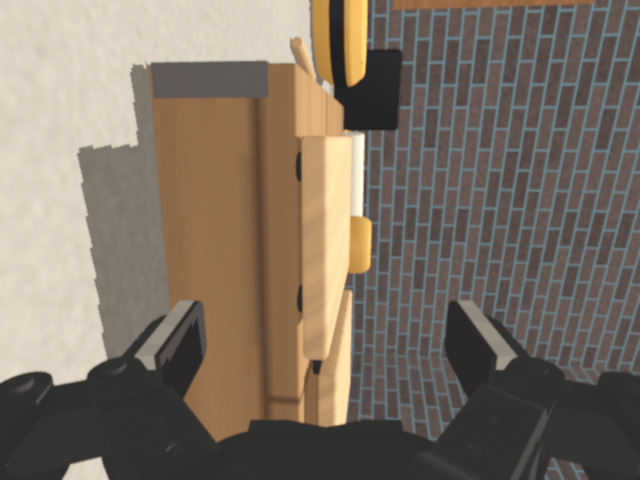

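View pics/t16c.png

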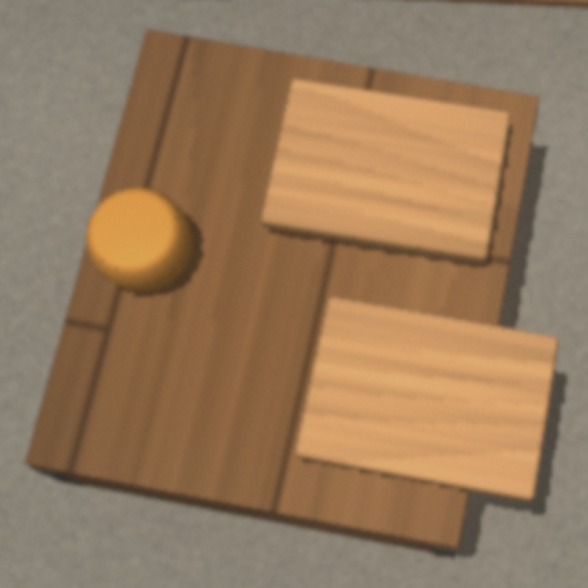

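```bash
python3 - <<'E'
from h import *
C=np.array([.553,.001]);ux=np.array([.992,-.128]);uy=np.array([.128,.992])
for uv in[(331,297),(556,338),(531,498),(298,460)]:
    X=px2w("top",np.array(uv)/2.1+[130,60],.114);d=X[:2]-C;print(X.round(4),"plinth",(d@ux).round(4),(d@uy).round(4))
E
```

```text
[ 0.5265 -0.0301  0.114 ] plinth -0.0223 -0.0342
[ 0.5048 -0.194   0.114 ] plinth -0.0229 -0.1997
[ 0.3883 -0.1796  0.114 ] plinth -0.1403 -0.2003
[ 0.4056 -0.0159  0.114 ] plinth -0.144 -0.0357
```

```bash
python3 - <<'E'
from h import *
from kin import toolp
R=toolp(.128,np.radians(7),np.pi)
rel([.4405,-.24,.114],R);rel([.451,-.154,.114],R)
E
```

```text
shift [-0.0043  0.0162 -0.006 ] rv [ 0.07  0.39 -2.08]
shift [-0.0017  0.1021  0.0047] rv [ 0.07  0.39 -2.08]
```

```bash
python3 -m jog '-0.0043 0.008 -0.006 0 0 -2 1;-0.0043 0.016 -0.006 0 0 -2 1;-0.0043 0.016 -0.006 0 0 -2 1;-0.0043 0.016 -0.006 0 0 -2 1;-0.0043 0.016 -0.006 0 0 -2 1;-0.0043 0.016 -0.006 0 0 -2 1;-0.0043 0.016 -0.006 0 0 -2 1;-0.0043 0.016 -0.006 0 0 -2 1' 30; python3 - <<'E'
from h import *
from kin import toolp
log();rel([.451,-.154,.114],toolp(.128,np.radians(7),np.pi))
cv2.imwrite(f"pics/wrist17.png",ctrl.snapshot("wrist")[:,:,::-1])
E
```

```text
clock: 18.85
ee_pos: [0.4406, -0.2403, 0.1141]
ee_rot: [-0.123, -0.007, -0.125]
contact_force: [0.5, 0.7, 0.0]
finger_gap: 0.003
t 18.85 p [ 0.4406 -0.2403  0.1141] y [ 0.124  0.985 -0.123] z [0.009 0.123 0.992] F [0.5 0.7 0. ] gap 0.003 q [ 1.461  1.404 -1.082  1.777 -0.156  1.179  2.079]
shift [-0.0005  0.0863  0.0106] rv [ 0.06  0.41 -0.13]
```

View pics/wrist17.png

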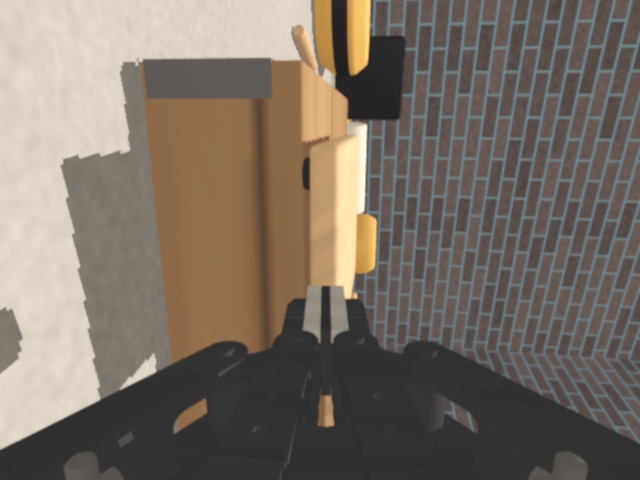

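```bash
python3 -m jog '0 0.012 0.0015 0 0 0 1;0 0.024 0.003 0 0 0 1;0 0.034 0.004 0 0 0 1;0 0.044 0.0053 0 0 0 1;0 0.056 0.0068 0 0 0 1;0 0.068 0.0083 0 0 0 1;0 0.078 0.0095 0 0 0 1;0 0.086 0.0105 0 0 0 1' 30; python3 -c "
from h import *
log()"; python3 -m jog '0 0 0 0 0 0 1;0 -0.02 -0.002 0 0 0 1;0 -0.05 -0.002 0 0 0 1;0 -0.08 0.01 0 0 0 1;0 -0.11 0.03 0 0 0 1;0 -0.14 0.05 0 0 0 1;0 -0.15 0.07 0 0 0 1' ;python3 - <<'E'
from h import *
log()
for n in("scene","wrist","top"): cv2.imwrite(f"pics/{n}18.png",ctrl.snapshot(n)[:,:,::-1])
im=cv2.imread("pics/top18.png")[60:340,130:410];cv2.imwrite("pics/t18c.png",cv2.resize(im,None,fx=2.1,fy=2.1,interpolation=cv2.INTER_CUBIC))
im=cv2.imread("pics/scene18.png")[160:400,250:550]; cv2.imwrite("pics/s18c.png",cv2.resize(im,None,fx=2.5,fy=2.5,interpolation=cv2.INTER_CUBIC))
E
```

```text
clock: 19.57
ee_pos: [0.4513, -0.1533, 0.1139]
ee_rot: [-0.123, -0.007, -0.124]
contact_force: [-0.6, -1.7, 0.2]
finger_gap: -0.002
t 19.57 p [ 0.4513 -0.1533  0.1139] y [ 0.124  0.985 -0.123] z [0.009 0.122 0.992] F [-0.6 -1.7  0.2] gap -0.002 q [ 1.402  1.418 -1.108  1.921 -0.181  0.975  2.083]
clock: 20.15
ee_pos: [0.4333, -0.2979, 0.2025]
ee_rot: [-0.125, -0.007, -0.13]
contact_force: [0.1, 0.3, 0.0]
finger_gap: 0.002
t 20.15 p [ 0.4333 -0.2979  0.2025] y [ 0.13   0.984 -0.124] z [0.01  0.124 0.992] F [0.1 0.3 0. ] gap 0.002 q [ 1.511  1.297 -1.134  1.699 -0.217  1.335  2.016]
```

View pics/s18c.png

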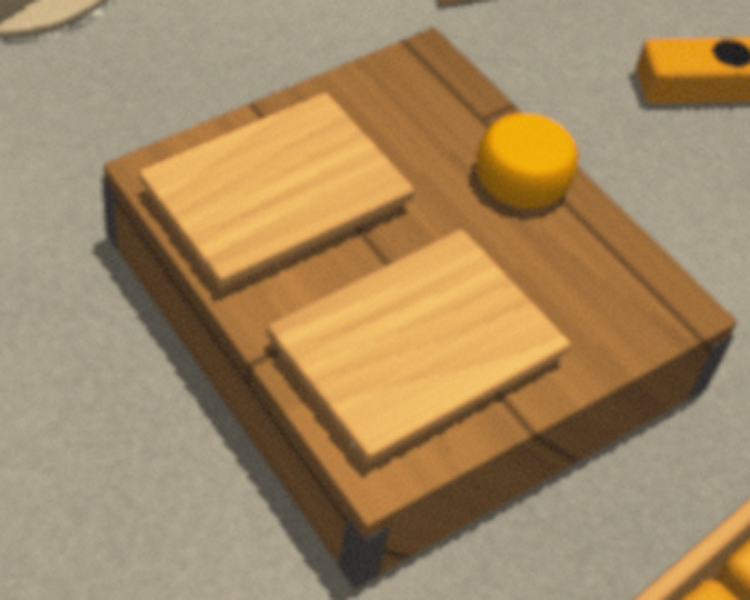

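View pics/t18c.png

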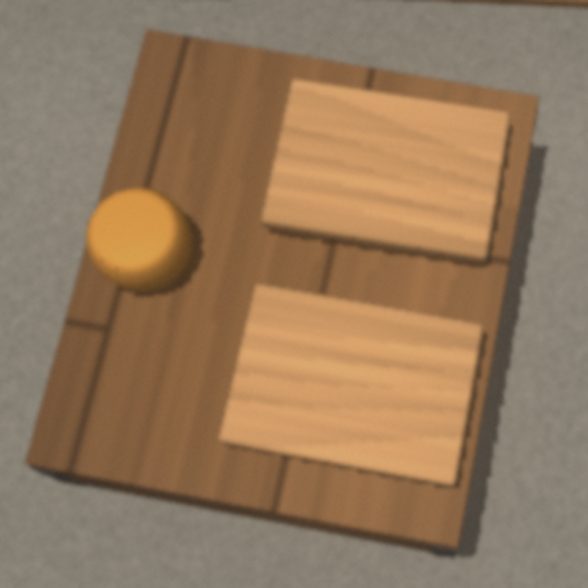

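View pics/wrist18.png

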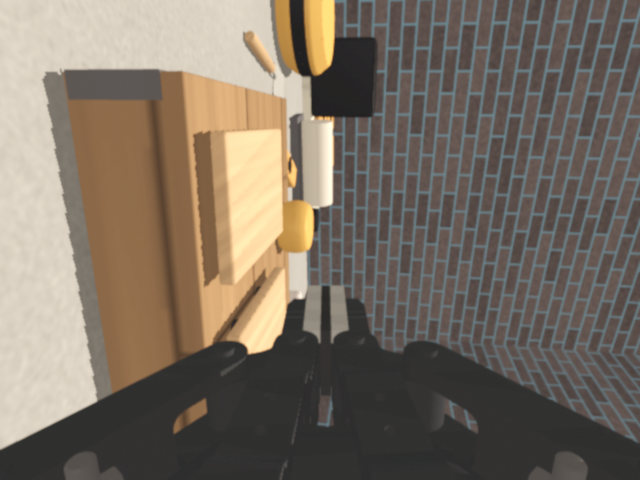

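```bash
python3 - <<'E'
from h import *
C=np.array([.553,.001]);ux=np.array([.992,-.128]);uy=np.array([.128,.992])
for uv in[(257,285),(482,323),(456,485),(219,440)]:
    d=px2w("top",np.array(uv)/2.1+[130,60],.114)[:2]-C;print((d@ux).round(3),(d@uy).round(3))
a=cv2.imread("pics/top0.png").astype(int);b=cv2.imread("pics/top18.png").astype(int)
print("other/cheese diff",np.abs(a-b)[90:180,255:375].mean(),np.abs(a-b)[145:205,165:225].mean(),"F",np.round(ctrl.get_obs()["contact_force"],1))
ctrl.job_done()
E
```

```text
-0.023 0.021
-0.022 -0.145
-0.141 -0.148
-0.14 0.022
other/cheese diff 1.9744135802469136 1.639351851851852 F [ 1.5 -0.5 -0.5]
the job is handed in; nothing more can be done
```

The upside-down board now stands on its four feet on the plinth. I handed the job in at about 20 s, with the arm clear of everything.

**What I did:**
- I pushed the board by its back end until it overhung the open edge by about 5 cm.
- I gripped the overhanging end with one finger underneath, lifted it and rolled it 180° about the tool axis.
- I set it down over the edge, released it, and pushed it about 5 cm inward with closed fingers.

**Last checks:**
- **Board:** it is level and square to the plinth. Its front end is about 12–15 mm inside the open edge, and it is clear of the other board.
- **Other board and cheese:** neither has visibly moved between the first and last top views.
- **Forces:** the highest reading in the checks was about 33 N, at the fingertips when I touched them to the plinth to find its height. Forces were only read between moves.
- **Mismatch:** my first camera estimate and the wrist view differed by about 6 mm on the board's back edge. I worked from the wrist view.
- **Not checked:** the feet can't be seen directly in the final pictures. I judged them from the board's height and the gap under it. I also didn't recheck the bowl at the end; the arm passed above it, and the last picture that shows it had it in place.

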